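# Warm the bread rolls on the banquet hob

### The arm

A 6-joint arm with a two-finger parallel gripper is mounted at the origin on the work surface. World frame = base frame: x ahead of the robot, y to its left, z up, the work surface at z = 0. Lengths are in m, angles in rad, forces in N, time in s.
With the tool pointing down it reaches from about 0.35 to 0.775 m from the base axis. Payload 5.5 kg.
Tool frame: the origin (TCP) lies between the finger pads; the fingertips stand 19 mm ahead of it and the grasp point (between the pads) is the TCP; z points along the fingers, y is the line along which they close (so a half turn about z gives the same grasp; the last joint's range is limited). The gripper opens to 85 mm and grips with 20 to 120 N. Pads are 22 mm wide; open, the fingers measure 114 mm over their backs; the gripper's body (76 mm by 85 mm) begins 54 mm behind the grasp point. The pads swing forward as they close: fully open they stand 13 mm farther back than shut.
Start: joints at [-1.293, 0.313, 0.046, 1.304, 0, 1.431], TCP at [0.233, -0.526, 0.224] pointing down, gripper open.
Joint ranges: [-2.76, 2.76], [-0.86, 1.69], [-1.03, 1.26], [-2.2, 2.34], [-1.47, 1.5], [-3.14, 3.14]. Speed limits (rad/s): [2.57, 2.57, 3.14, 3.14, 3.14, 3.14].

### API

Orientations are given as a unit quaternion [w, x, y, z].
In Python, from workcell import env gives the robot as it stands.
- The arm moves only by the shell command python3 -m pendant 'ROWS' [FORCE]. ROWS is JSON, a list of rows, each an object with "travel": the shift along the tool's x, y, z scaled (see below), a list of three; "rot": the turn, a rotation vector about the tool's x, y, z scaled (see below), a list of three; "fingers": the opening, from -1 (shut) to 1 (fully open). In form: [{"travel": [dx, dy, dz], "rot": [wx, wy, wz], "fingers": fingers}, ...]. A call has 1 to 10 rows; each row is the pose to reach, as a shift and turn from the pose commanded when the call began, along the tool's axes at that moment; what a row does not reach only later rows make up. The controller multiplies each number of a shift by 0.12 m and each number of a turn by 60 degrees. A row lasts 1/10 s, in which the tool goes at most 50 mm and 8.59 degrees, less where a joint would pass 70% of its speed; a pose out of reach is approached as far as the arm can. A call with a number of a shift or a turn outside -1 to 1 is refused whole. A call with a gripper value outside its range is refused whole. The fingers move at their own pace and stop on an object; FORCE is the grip in N (left out, the last holds). Time passes only in rows, so rows that repeat a pose let the fingers close. It gives the time, the measured TCP pose, the force, the opening and the grip force at its end, in the units of the state.
- env.get_state(): the state, without advancing time (a new reading comes with each control period).
- env.read_camera(name): name is "side" or "top" or "wrist"; returns (picture, depth): 384x512x3 uint8, blue, green, red; 384x512 float32, m along the optical axis (not along the pixel's ray), 0 where there is no reading.
- env.camera_model(name): a dict with "fovy" (degrees; the focal length in pixels is half the picture's height over the tangent of half this angle, whatever the lens; pixels are square), "cx", "cy" (the principal point, pixels), "k1" (the pictures are not rectified: a ray, as slopes to the right and down, at radius r is drawn at 1 + k1 r^2 times it, then the intrinsics apply), "rvec" (rotation vector, rad) and "tvec" (3), from world to camera coordinates, as OpenCV has them; the wrist camera has in their place "T_tool_cam" (4x4, takes a point from camera to tool coordinates, whose origin is the TCP and whose axes are the flange's). Camera axes: x right, y down, z forward; pixel columns grow to the right and rows downward; lengths in m; the calibration is good to about 2 mm. A picture is of the moment at which its call begins: read the wrist's pose just before it. camera_model takes no time and is no camera call.
- env.hand_in(): hands the job in; it is judged then, once.
Trained networks look in the newest picture that a camera, given by its name, has taken for a name from the list of things; names that differ only in an ending like _2 or _b are one class to them, and where a whole thing is asked for, a point or a joint stands for the part that bears it (a point fixed in the world has none). Each returns a list of dicts, best first, with "conf" (0 to 1); they miss things now and then, are a little off and sometimes report something else, mostly with a low value. They report only what shows in the picture. A call takes as long as a camera call. They do not tell look-alikes from the thing itself.
- env.outline_of(camera, target): "mask" (384x512 bool, what is visible of it) and "xy" ([column, row] in pixels, amid what is visible of it).
The state is a dict: "clock": time; "joint_pos": joint angles; "qvel": joint speeds; "tau": joint torques, N m; "tcp_pos": TCP position; "orientation": TCP orientation; "wrist_force": force on the tool from outside, world axes, zero at the start; "ft_torque": the same for the moment, N m; "finger_gap": finger opening in m; "grip_force": force on a finger pad.
Only numpy, scipy, OpenCV 4.12 (cv2) and the standard library are available. Lean on these libraries where they do the work, as an engineer would, in place of code of your own. Each camera call takes 0.05 s, during which the arm holds its last target. There are 200 camera calls.

### The job

Get the bread rolls warming for the banquet. First slide the lidded saucepan sideways from the double-ringed hot zone in the middle of the hob onto the free keep-warm ring, centred on it. Then put every roll from the bread board into the open tin, swing the tin's lid fully shut so its tab drops behind the front rim, and only after that slide the loaded tin along the hob until it is centred on the hot zone; never lift or tip the saucepan or the tin off the hob, and do not knock over any of the glasses.

Things in the scene. Friction and masses are not known exactly. Their poses are not given: they have to be found in the camera images.
- hob: Black glass-topped hob with a steel edge, 215 (x) x 640 (y) x 25 mm high, fixed. Origin: centre of its underside, on the table (z = 0); its flat top is 25 mm higher. Its long side (own y) runs roughly along world y. Three zones are drawn flat on the glass in a row along its y, 200 mm apart.
- hot_zone: Hot zone: double pale ring (radii 95 and 86 mm) with a centre dot, always the middle one of the three. Origin: its centre, on the top of the hob.
- keep_warm_zone: Keep-warm zone: single pale ring (radius 85 mm) with a centre dot at one end of the hob (left or right); the end zone that is empty at the start. Origin: its centre, on the top of the hob.
- parking_zone: Single pale ring (radius 85 mm), like the keep-warm zone, at the other end of the hob; the tin stands on it at the start. Origin: its centre, on the top of the hob.
- saucepan: Aluminium saucepan, fixed lid, 128 mm wide, 83 mm high (black knob up to 106 mm), about 0.75 kg; starts on the hot zone. Origin: centre of its underside; z up. A short straight black handle points along its own -x (to the robot at yaw 0): bar 22 mm wide (y), 14 mm thick, its axis 55 mm above the underside, from 62 to 142 mm off the pan's axis.
- tin: Low steel tin, outside 170 (x) x 168 (y) mm, walls 32 mm high and 4 mm thick, floor 4 mm, about 0.65 kg with lid, loose on the hob. Origin: centre of underside; front wall at own x = -85 mm (robot side), hinge at +85 mm. Holds four rolls lying two by two, long sides along its y: rows at own x = -42 and +26 mm, columns at own y = -39 and +39 mm.
- lid (a joint): Angle of the tin's lid: 0 = fully shut, grows as it opens up and backward (pi/2 = upright); starts at 1.65 to 1.78, stop at 2.2. Stiff hinge (about 0.11 N m of friction): the lid stays nearly anywhere it is left, so bring it all the way down. The lid is a shallow steel cover, 170 x 168 mm, 17 mm high (14 mm deep inside).
- lid_hinge (a point): Middle of the lid's hinge axis, at own (85, 0, 32) mm of the tin. The hinge axis is the tin's y axis.
- lid_tongue (a point): Point on the black tongue on the lid's free edge: 40 mm wide (tin y), 8 mm thick, sticking out 34 mm from the lid's front edge; it points up when the lid is open. The point is 189 mm from the hinge along the lid, 8 mm above the lid's rim plane (lid shut: own x = -104, z = 40 mm of the tin).
- lid_tab (a point): Lower edge of the steel tab under the lid's front edge: 60 mm wide, reaching 14 mm below the lid's rim plane, 159.5 to 162.5 mm from the hinge along the lid. With the lid shut it stands inside the front wall of the tin, in the gap before a low inner rail (tin x -72 to -69 mm, top at z = 17 mm) that keeps the rolls back.
- board: Wooden bread board, 90 (x) x 330 (y) x 12 mm thick, fixed on the table in front of the tin. Origin: centre of its underside.
- roll1: Crusty bread roll, rigid, 68 (own x) x 44 (own y) x 36 mm high, 0.06 kg, on the bread board at the start with its long side very roughly along world x. Origin: centre of its underside; z up. Two to four rolls are present; an absent one reads None.
- roll2: Crusty bread roll, rigid, 68 (own x) x 44 (own y) x 36 mm high, 0.06 kg, on the bread board at the start with its long side very roughly along world x. Origin: centre of its underside; z up. Two to four rolls are present; an absent one reads None.
- roll3: Crusty bread roll, rigid, 68 (own x) x 44 (own y) x 36 mm high, 0.06 kg, on the bread board at the start with its long side very roughly along world x. Origin: centre of its underside; z up. Two to four rolls are present; an absent one reads None.
- roll4: Crusty bread roll, rigid, 68 (own x) x 44 (own y) x 36 mm high, 0.06 kg, on the bread board at the start with its long side very roughly along world x. Origin: centre of its underside; z up. Two to four rolls are present; an absent one reads None.
- goblet1: Stemmed glass goblet, 70 mm wide, 160 mm tall; bystander to the right of the hob. Origin: centre of its foot.
- goblet2: Stemmed glass goblet like goblet1, to the left of the hob. Origin: centre of its foot.
- candle_glass: Amber candle glass, 76 mm wide, 68 mm tall; bystander beyond the hob. Origin: centre of its foot.
Things that resemble listed ones, but are neither listed nor needed, are in the scene too. What is shaped like the roll1 but black is not meant.

How it is judged:
On the way, in this order (a step that is already met when the one before it is completed fails the run):
1. the saucepan is slid onto the keep-warm zone (within 20 mm of its centre) (horizontal distance between saucepan and keep_warm_zone below 0.02 m), for 0.2 s.
2. all the rolls are in the tin and its lid is fully shut (below 0.05 rad) (x of roll1 in the frame of tin between -0.086 and 0.086 m and y of roll1 in the frame of tin between -0.085 and 0.085 m and z of roll1 in the frame of tin between -0.005 and 0.045 m and x of roll2 in the frame of tin between -0.086 and 0.086 m and y of roll2 in the frame of tin between -0.085 and 0.085 m and z of roll2 in the frame of tin between -0.005 and 0.045 m and x of roll3 in the frame of tin between -0.086 and 0.086 m and y of roll3 in the frame of tin between -0.085 and 0.085 m and z of roll3 in the frame of tin between -0.005 and 0.045 m and x of roll4 in the frame of tin between -0.086 and 0.086 m and y of roll4 in the frame of tin between -0.085 and 0.085 m and z of roll4 in the frame of tin between -0.005 and 0.045 m and value of joint lid below 0.05 rad), for 0.2 s.
3. the shut tin is slid onto the hot zone (within 20 mm of its centre) (horizontal distance between tin and hot_zone below 0.02 m and value of joint lid below 0.05 rad), for 0.2 s.
At the end, for the whole second after the job is handed in: Saucepan at rest, upright, centre within 20 mm of the keep-warm zone's; tin at rest, level, centre within 20 mm of the hot zone's; every roll inside the tin; lid shut to within 0.05 rad (all of step 3 and horizontal distance between saucepan and keep_warm_zone below 0.02 m and x of roll1 in the frame of tin between -0.086 and 0.086 m and y of roll1 in the frame of tin between -0.085 and 0.085 m and z of roll1 in the frame of tin between -0.005 and 0.045 m and x of roll2 in the frame of tin between -0.086 and 0.086 m and y of roll2 in the frame of tin between -0.085 and 0.085 m and z of roll2 in the frame of tin between -0.005 and 0.045 m and x of roll3 in the frame of tin between -0.086 and 0.086 m and y of roll3 in the frame of tin between -0.085 and 0.085 m and z of roll3 in the frame of tin between -0.005 and 0.045 m and x of roll4 in the frame of tin between -0.086 and 0.086 m and y of roll4 in the frame of tin between -0.085 and 0.085 m and z of roll4 in the frame of tin between -0.005 and 0.045 m and linear speed of each of saucepan, tin below 0.02 m/s and angle between each of saucepan, tin's own z axis and vertical below 0.1 rad); the robot touches nothing.
It fails at once if the saucepan is lifted more than 12 mm off the hob (z of saucepan in the frame of hob above 0.037 m).
It fails at once if the tin is lifted more than 12 mm off the hob (z of tin in the frame of hob above 0.037 m).
It fails at once if the saucepan or the tin is tipped (over 0.25 rad) (angle between any of saucepan, tin's own z axis and vertical above 0.25 rad).
It fails at once if a glass is knocked over (angle between any of goblet1, goblet2, candle_glass's own z axis and vertical above 0.6 rad).
Of roll1, roll2, roll3, roll4 only 2 to 4 are there at a start; the rules pass over those that are not, and their reading is None.
At some moment in a run one of roll1, roll2, roll3, roll4, saucepan may be knocked a few centimetres aside while the robot is not near it.
Once in a run the grip may slacken for a moment while it holds something.
It also fails if it takes over 210 s, if anything falls off the work surface, if the arm or the gripper's body presses on something with over 40 N, if the wrist force passes 120 N, or if a joint passes its speed limit or range.

## Working session

There is one attempt and no reset: what is moved stays moved. The work goes in short steps, Python scripts to look and compute and a shell command to move; the robot and the scene stay as the last step left them, time stands still between calls to the robot, and variables do not carry over. Pictures are saved under pics/ and viewed, at most 14 in all, crops included, and the job is handed in when it is done.

```bash
ls; mkdir -p pics; cat > h.py <<'E'
import numpy as np, cv2
from workcell import env
from scipy.spatial.transform import Rotation as R
def cam(name):
    m=env.camera_model(name); s=env.get_state()
    f=192/np.tan(np.radians(m['fovy']/2))
    if name=='wrist':
        q=s['orientation']; T=np.eye(4); T[:3,:3]=R.from_quat([q[1],q[2],q[3],q[0]]).as_matrix(); T[:3,3]=s['tcp_pos']
        C=T@np.array(m['T_tool_cam'])
    else:
        W=np.eye(4); W[:3,:3]=R.from_rotvec(m['rvec']).as_matrix(); W[:3,3]=m['tvec']; C=np.linalg.inv(W)
    return dict(f=f,cx=m['cx'],cy=m['cy'],k=m['k1'],C=C)
def rays(c,px):
    px=np.atleast_2d(px).astype(float); d=(px-[c['cx'],c['cy']])/c['f']; u=d.copy()
    for _ in range(20): u=d/(1+c['k']*(u**2).sum(1,keepdims=True))
    return np.c_[u,np.ones(len(u))]
def on_plane(c,px,z):
    r=rays(c,px)@c['C'][:3,:3].T; o=c['C'][:3,3]; return o+r*((z-o[2])/r[:,2])[:,None]
def cloud(c,depth):
    v,u=np.mgrid[0:384,0:512]; r=rays(c,np.c_[u.ravel(),v.ravel()])*depth.reshape(-1,1)
    P=r@c['C'][:3,:3].T+c['C'][:3,3]; P[depth.ravel()==0]=np.nan; return P.reshape(384,512,3)
def proj(c,P):
    P=np.atleast_2d(P); q=(P-c['C'][:3,3])@c['C'][:3,:3]; u=q[:,:2]/q[:,2:]; u=u*(1+c['k']*(u**2).sum(1,keepdims=True))
    return u*c['f']+[c['cx'],c['cy']]
def shot(name):
    c=cam(name); im,d=env.read_camera(name); return c,im,d,cloud(c,d)
E
python3 - <<'E'
from h import *
for n in('top','side'):
    c,im,d,P=shot(n); cv2.imwrite(f'pics/{n}0.png',cv2.resize(im,(768,576))); print(n,c['C'].round(3).tolist(),c['f'])
    np.savez(f'/tmp/{n}0.npz',im=im,P=P)
s=env.get_state(); print(s['tcp_pos'],s['orientation'],s['clock'],s['finger_gap'])
print(env.camera_model('wrist'))
E
```

```text
pics
top [[-0.026, -0.986, 0.167, 0.293], [-1.0, 0.023, -0.021, 0.012], [0.017, -0.167, -0.986, 1.289], [0.0, 0.0, 0.0, 1.0]] 439.4394768686827
side [[0.813, -0.3, 0.498, -0.31], [-0.582, -0.435, 0.687, -1.137], [0.011, -0.849, -0.528, 0.948], [0.0, 0.0, 0.0, 1.0]] 464.56598139094376
[ 0.23316591 -0.52510493  0.22339576] [-8.15786414e-04  9.78259639e-01  2.07382278e-01 -6.69529112e-05] 0.1 0.08568137665404707
{'fovy': 59.07903692204239, 'cx': 253.16785077664568, 'cy': 191.11270941814462, 'k1': -0.04565753430261155, 'T_tool_cam': array([[ 9.27770955e-05, -9.49321203e-01, -3.14307563e-01,
         8.05208768e-02],
       [ 9.99999929e-01,  2.02850520e-04, -3.17501780e-04,
        -4.34116878e-04],
       [ 3.65168624e-04, -3.14307511e-01,  9.49321155e-01,
        -1.49828638e-01],
       [ 0.00000000e+00,  0.00000000e+00,  0.00000000e+00,
         1.00000000e+00]])}
```

View pics/top0.png

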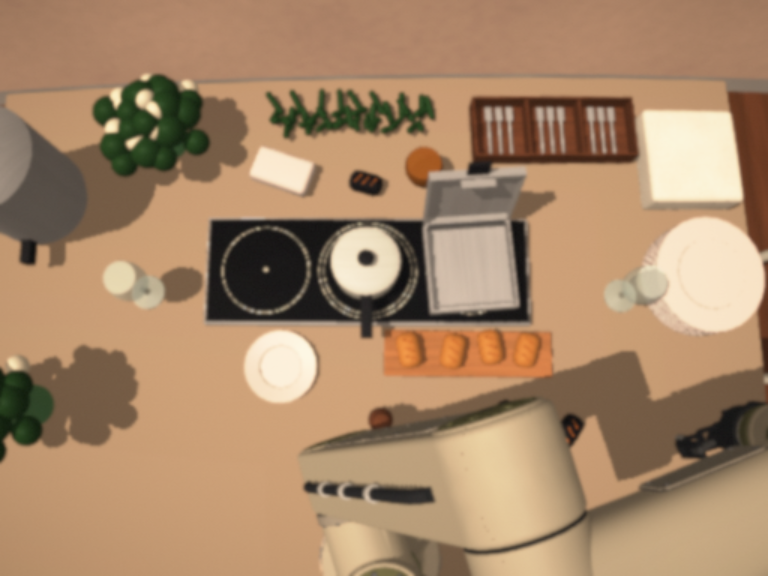

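View pics/side0.png

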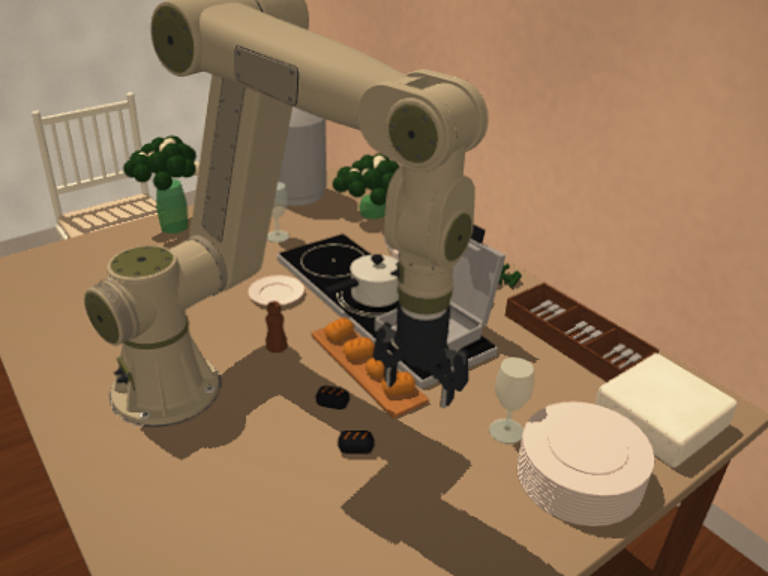

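The top view (768 px wide) shows the empty keep-warm ring at (266,269), the pan at (366,260), the open tin at (473,265), and four orange rolls on the board at about (410,350), (455,350), (490,347) and (527,349). The black rolls at (366,182), (570,430) and in the side view are look-alikes and are not meant. The orange rolls on the board fit the description.

```bash
cat > m.py <<'E'
from h import *
def rect(P):
    r=cv2.minAreaRect(P[:,:2].astype(np.float32)*1000); return np.round(r[0],1),np.round(r[1],1),round(r[2],1)
def obj(cn,P,n,zmin=None):
    for o in env.outline_of(cn,n)[:4]:
        m=o['mask']&~np.isnan(P[...,0]); Q=P[m]
        if len(Q)<10: continue
        z=np.percentile(Q[:,2],[5,50,95])
        print(n,round(o['conf'],2),np.round(o['xy']),'med',np.median(Q,0).round(3),'z',z.round(3),'rect',*rect(Q[Q[:,2]>z[2]-.012]))
E
python3 - <<'E'
from m import *
c,im,d,P=shot('top')
for n in ['hob','hot_zone','keep_warm_zone','saucepan','tin','lid','board','roll1','goblet1','candle_glass','lid_tongue']: obj('top',P,n)
# dot pixel coordinates refine
g=cv2.cvtColor(im,cv2.COLOR_BGR2GRAY)
p=g[170:190,168:188]; v,u=np.where(p>p.min()+60); print('dot',u.mean()+168,v.mean()+170,on_plane(c,[[u.mean()+168,v.mean()+170]],.025))
cv2.imwrite('pics/top_crop.png',cv2.resize(im[130:260,130:380],(800,416),interpolation=cv2.INTER_CUBIC))
print(env.get_state()['clock'])
E
```

```text
hob 0.87 [205. 184.] med [0.536 0.128 0.024] z [0.019 0.024 0.029] rect [549.5  10.5] [641.5 216.3] 88.4
saucepan 0.98 [242. 177.] med [0.541 0.015 0.103] z [0.084 0.103 0.124] rect [552.8  14.9] [27.1 31.6] 88.6
tin 0.93 [312. 157.] med [ 0.608 -0.186  0.037] z [0.025 0.037 0.222] rect [ 667.9 -181.2] [ 35.3 168. ] 3.4
tin 0.6 [312. 127.] med [ 0.662 -0.181  0.137] z [0.057 0.137 0.232] rect [ 667.9 -181.2] [ 35.3 168. ] 3.4
lid 0.87 [313. 128.] med [ 0.661 -0.182  0.134] z [0.056 0.134 0.23 ] rect [ 667.8 -180.8] [ 35.3 167.1] 3.4
lid 0.36 [327. 231.] med [ 0.391 -0.217  0.043] z [0.012 0.043 0.049] rect [ 392.6 -221.3] [63.9 42.9] 2.6
board 0.8 [314. 239.] med [ 0.373 -0.182  0.012] z [0.007 0.012 0.016] rect [ 382.2 -181.9] [329.   90.8] 87.4
board 0.34 [316. 129.] med [ 0.661 -0.182  0.135] z [0.057 0.135 0.228] rect [ 666.9 -181.2] [ 34.1 167.9] 2.6
roll1 0.86 [351. 233.] med [ 0.384 -0.287  0.043] z [0.032 0.043 0.049] rect [ 384.8 -290. ] [37.9 59.8] 67.6
roll1 0.72 [243. 120.] med [0.727 0.012 0.032] z [0.021 0.032 0.037] rect [729.9  11. ] [65.  39.7] 71.5
roll1 0.63 [383. 
[... 239 characters left out ...]
 -0.488  0.14 ] z [0.001 0.14  0.162] rect [ 489.9 -496.7] [58.2 61.6] 75.5
goblet1 0.73 [300. 234.] med [ 0.384 -0.146  0.043] z [0.032 0.043 0.048] rect [ 385.7 -148.3] [41.2 63.4] 75.9
goblet1 0.62 [316. 129.] med [ 0.661 -0.182  0.138] z [0.058 0.138 0.231] rect [ 667.8 -180.8] [ 35.3 167.1] 3.4
goblet1 0.57 [ 86. 185.] med [0.515 0.44  0.146] z [0.002 0.146 0.162] rect [519.8 448.5] [57.8 61.1] 80.1
candle_glass 0.96 [283. 105.] med [ 0.75  -0.1    0.067] z [0.048 0.067 0.072] rect [740.1 -96.4] [ 68.3 102.1] 58.6
lid_tongue 0.87 [316. 131.] med [ 0.661 -0.181  0.138] z [0.058 0.138 0.23 ] rect [ 667.9 -181.2] [ 35.3 168. ] 3.4
dot 176.75 179.375 [[0.5560671  0.21033273 0.025     ]]
0.7
```

View pics/top_crop.png

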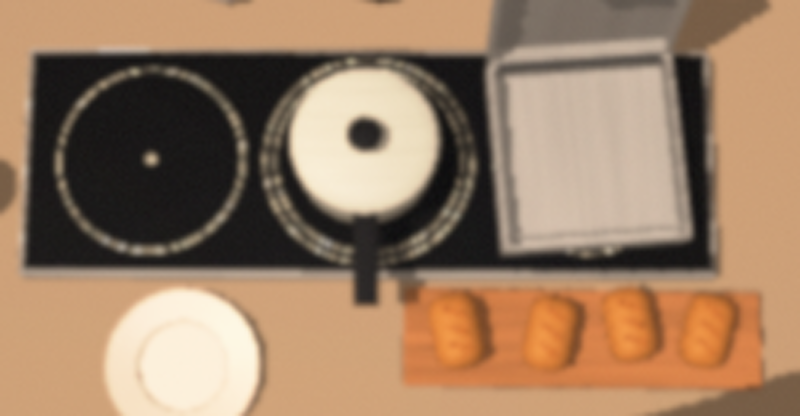

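The crop confirms the scene: the dot of the empty ring at crop (150,159), the pan with its handle pointing straight down (366,215 to 300), the tin turned slightly, and four orange rolls at (458,330), (552,333), (630,325) and (707,328). Next I fit the handle, the tin and the rolls.

```bash
cat > go.py <<'E'
# python3 go.py x y z yaw : prints travel (units) and rot z (units) from present pose
import sys
from h import *
def plan(*t):
    s=env.get_state(); q=s['orientation']; r=R.from_quat([q[1],q[2],q[3],q[0]]); M=r.as_matrix()
    yaw=np.degrees(np.arctan2(M[1,0],M[0,0])); p=np.array(s['tcp_pos'])
    print('tcp',p.round(4),'yaw',yaw.round(1),'tilt',np.degrees(np.arccos(-M[2,2])).round(2),'gap',round(s['finger_gap'],4),'grip',round(s['grip_force'],1),'F',np.round(s['wrist_force'],1),'q',np.round(s['joint_pos'],2)[[0,5]],'t',round(s['clock'],2))
    if len(t):
        d=M.T@(np.array(t[:3])-p); a=np.radians(t[3]); 
        T=np.c_[[np.cos(a),np.sin(a),0],[np.sin(a),-np.cos(a),0],[0,0,-1]]
        w=R.from_matrix(M.T@T).as_rotvec()
        print('travel',(d/.12).round(3),'rot',(np.degrees(w)/60).round(3),'rows>=',max(np.linalg.norm(d)/.05,np.degrees(np.linalg.norm(w))/8.59).round(1))
if __name__=='__main__': plan(*map(float,sys.argv[1:]))
E
python3 - <<'E'
from m import *
D=np.load('/tmp/top0.npz'); P=D['P']; im=D['im'].astype(int)
x,y,z=P[...,0],P[...,1],P[...,2]
h=P[(x>.40)&(x<.475)&(abs(y-.012)<.05)&(z>.06)&(z<.11)]
print('handle',len(h),h.min(0),h.max(0),'z',np.median(h[:,2]),rect(h))
L=P[(abs(x-.55)<.09)&(abs(y-.012)<.09)&(z>.095)&(z<.115)]; print('lid ring',rect(L),np.median(L[:,2]),cv2.minEnclosingCircle((L[:,:2]*1000).astype(np.float32)))
T=P[(x>.44)&(x<.66)&(y<-.08)&(y>-.3)&(z>.048)&(z<.066)]; print('tin rim',len(T),rect(T),np.median(T[:,2]))
cv2_img=np.where((x>.44)&(x<.66)&(y<-.08)&(y>-.3)&(z>.048)&(z<.066))
F=T[T[:,0]<.49]; p=np.polyfit(F[:,1],F[:,0],1); print('front wall x=',p,F[:,1].min(),F[:,1].max(),len(F))
b,g,r=im[...,0],im[...,1],im[...,2]
m=((r-b>90)&(z>.03)&(x>.33)&(x<.44)&(y<0)&(y>-.36)).astype(np.uint8)
n,lab,st,_=cv2.connectedComponentsWithStats(m)
for i in range(1,n):
    if st[i,4]>60: Q=P[lab==i]; print('roll',st[i,4],rect(Q),'top',np.percentile(Q[:,2],97).round(4))
E
python3 go.py 0.44 0.015 0.2 180
```

```text
handle 186 [0.41090403 0.00589799 0.07612781] [0.47495829 0.02661124 0.09227232] z 0.08632082320323686 (array([443.1,  16.3]), array([19.4, 64.1]), 88.6)
lid ring (array([552. ,  13.8]), array([125. , 125.3]), 89.2) 0.103234265038744 ((552.999755859375, 14.1268949508667), 64.04570007324219)
tin rim 769 (array([ 556.7, -187.6]), array([189.8, 170.8]), 2.8) 0.05796925724344937
front wall x= [-0.03537085  0.46047714] -0.27556186893591783 -0.1058663280627856 133
roll 331 (array([391.1, -63.7]), array([68. , 43.7]), 10.1) top 0.0503
roll 322 (array([ 393.2, -221.1]), array([67.1, 44.9]), 10.9) top 0.0503
roll 331 (array([ 386.4, -148.1]), array([44.3, 67.6]), 75.5) top 0.0496
roll 289 (array([ 385.1, -290.8]), array([42., 63.]), 68.7) top 0.0493
tcp [ 0.2333 -0.5256  0.2243] yaw 23.9 tilt 0.01 gap 0.085 grip 0.0 F [ 1.6 -0.1  0.7] q [-1.29  1.43] t 0.7
travel [ 3.402 -3.419  0.201] rot [ 0.     0.    -2.601] rows>= 18.2
```

```bash
for i in 1 2 3; do python3 -m pendant '[{"travel":[0,0,0],"rot":[0,0,-0.29],"fingers":0.2},{"travel":[0,0,0],"rot":[0,0,-0.43],"fingers":0.2},{"travel":[0,0,0],"rot":[0,0,-0.57],"fingers":0.2},{"travel":[0,0,0],"rot":[0,0,-0.71],"fingers":0.2},{"travel":[0,0,0],"rot":[0,0,-0.867],"fingers":0.2},{"travel":[0,0,0],"rot":[0,0,-0.867],"fingers":0.2},{"travel":[0,0,0],"rot":[0,0,-0.867],"fingers":0.2}]'|tail -c 400; done
for i in 1 2 3 4 5; do python3 -m pendant '[{"travel":[-0.115,0.3,0],"rot":[0,0,0],"fingers":0.2},{"travel":[-0.23,0.6,0],"rot":[0,0,0],"fingers":0.2},{"travel":[-0.345,0.9,0],"rot":[0,0,0],"fingers":0.2},{"travel":[-0.345,0.9,0],"rot":[0,0,0],"fingers":0.2}]' 60|tail -c 300; done
python3 go.py 0.458 0.0165 0.08 178.6
```

```text
clock: 1.4
tcp_pos: [0.2333, -0.5256, 0.2243]
orientation: [0.0, 0.788, 0.616, -0.0]
wrist_force: [0.9, 0.2, 0.6]
finger_gap: 0.0507
grip_force: 0.0
clock: 2.1
tcp_pos: [0.2333, -0.5256, 0.2242]
orientation: [0.0, 0.44, 0.898, -0.0]
wrist_force: [0.3, -0.8, 0.3]
finger_gap: 0.0511
grip_force: 0.0
clock: 2.8
tcp_pos: [0.2333, -0.5256, 0.2242]
orientation: [0.0, 0.002, 1.0, -0.0]
wrist_force: [-0.5, 0.1, 0.2]
finger_gap: 0.0513
grip_force: 0.0
clock: 3.2
tcp_pos: [0.2755, -0.4134, 0.2246]
orientation: [0.0, 0.002, 1.0, 0.001]
wrist_force: [1.2, -1.6, 1.4]
finger_gap: 0.0512
grip_force: 0.0
clock: 3.6
tcp_pos: [0.3167, -0.3064, 0.2245]
orientation: [0.0, 0.001, 1.0, 0.001]
wrist_force: [-0.1, -0.7, -0.2]
finger_gap: 0.0509
grip_force: 0.0
clock: 4.0
tcp_pos: [0.3583, -0.1992, 0.2245]
orientation: [0.0, 0.0, 1.0, 0.0]
wrist_force: [-0.1, -1.0, -0.4]
finger_gap: 0.0516
grip_force: 0.0
clock: 4.4
tcp_pos: [0.4003, -0.0917, 0.2244]
orientation: [0.001, -0.0, 1.0, 0.0]
wrist_force: [-0.1, 0.6, 0.4]
finger_gap: 0.0511
grip_force: 0.0
clock: 4.8
tcp_pos: [0.4422, 0.0159, 0.2242]
orientation: [0.001, -0.0, 1.0, 0.0]
wrist_force: [-1.2, -0.4, -0.5]
finger_gap: 0.0515
grip_force: 0.0
tcp [0.4422 0.0159 0.2242] yaw -180.0 tilt 0.08 gap 0.0515 grip 0.0 F [-1.2 -0.4 -0.5] q [-0.15 -0.15] t 4.8
travel [-0.13   0.005  1.202] rot [0.    0.001 0.024] rows>= 2.9
```

```bash
cat > pan.py <<'E'
from m import *
c,im,d,P=shot('wrist'); x,y,z=P[...,0],P[...,1],P[...,2]
b,g,r=[im[...,i].astype(int) for i in range(3)]
h=P[(z>.065)&(z<.1)&(r<80)&(x<.48)&(x>.36)]
if len(h)>50: print('handle',len(h),rect(h),'top z',np.median(h[:,2]).round(4))
L=P[(z>.095)&(z<.118)&(x>.47)&(r>110)]
if len(L)>50: print('panlid',len(L),rect(L),np.median(L[:,2]).round(4))
cv2.imwrite('pics/w_%d.png'%int(env.get_state()['clock']*10),im)
E
python3 pan.py; ls pics
```

```text
handle 1842 (array([446. ,  16.3]), array([21.9, 68. ]), 89.5) top z 0.0871
panlid 10197 (array([614.6, -81.2]), array([127. , 354.9]), 32.0) 0.1045
side0.png
top0.png
top_crop.png
w_48.png
```

View pics/w_48.png

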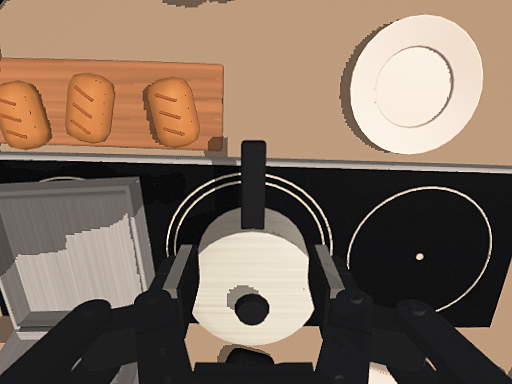

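The wrist view shows the handle at (254,185), centred between the fingers. Its top is at z 0.087 as expected, so both views agree. I go down and grip.

```bash
python3 -m pendant '[{"travel":[-0.13,0.005,0.3],"rot":[0,0,0.024],"fingers":0.2},{"travel":[-0.13,0.005,0.6],"rot":[0,0,0.024],"fingers":0.2},{"travel":[-0.13,0.005,0.8],"rot":[0,0,0.024],"fingers":0.2},{"travel":[-0.13,0.005,0.8],"rot":[0,0,0.024],"fingers":0.2}]' |tail -4
python3 -m pendant '[{"travel":[0,0,0.2],"rot":[0,0,0],"fingers":0.2},{"travel":[0,0,0.4],"rot":[0,0,0],"fingers":0.2},{"travel":[0,0,0.4],"rot":[0,0,0],"fingers":-0.6},{"travel":[0,0,0.4],"rot":[0,0,0],"fingers":-1},{"travel":[0,0,0.4],"rot":[0,0,0],"fingers":-1},{"travel":[0,0,0.4],"rot":[0,0,0],"fingers":-1},{"travel":[0,0,0.4],"rot":[0,0,0],"fingers":-1},{"travel":[0,0,0.4],"rot":[0,0,0],"fingers":-1}]' 60|tail -5
python3 go.py 0.461 0.2125 0.08 178.6
```

```text
orientation: [-0.003, 0.015, 1.0, 0.0]
wrist_force: [-0.6, 0.4, 1.1]
finger_gap: 0.0512
grip_force: 0.0
tcp_pos: [0.4563, 0.015, 0.0808]
orientation: [0.001, 0.013, 1.0, -0.0]
wrist_force: [1.0, -0.0, 0.5]
finger_gap: -0.0002
grip_force: 0.0
tcp [0.4563 0.015  0.0808] yaw 178.6 tilt 0.06 gap -0.0002 grip 0.0 F [ 1.  -0.   0.5] q [-0.14 -0.12] t 6.05
travel [0.002 1.647 0.006] rot [-0.     0.001 -0.001] rows>= 4.0
```

```bash
python3 - <<'E'
from h import *
for n in('wrist','side'):
    c,im,d,P=shot(n); cv2.imwrite(f'pics/{n}1.png',im)
E
python3 - <<'E'
import cv2,numpy as np
cv2.imwrite('pics/c1.png',np.hstack([cv2.resize(cv2.imread('pics/wrist1.png'),(400,300)),cv2.resize(cv2.imread('pics/side1.png')[100:290,160:413],(400,300))]))
E
```

```text
(no output)
```

View pics/c1.png

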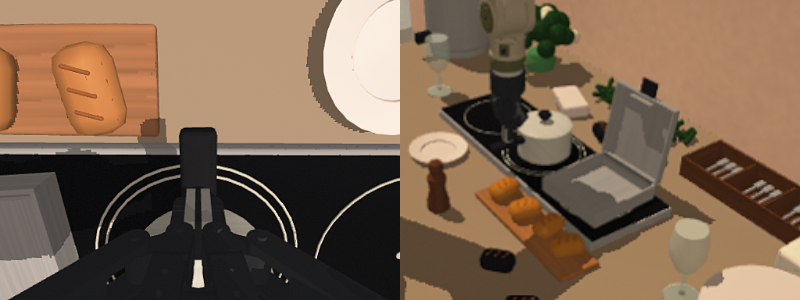

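```bash
python3 pan.py; python3 - <<'E'
from m import *
c,im,d,P=shot('wrist')
print(proj(c,[[.4563,.015,.0808],[.4563,.015,.062],[.411,.017,.087],[.456,.017,.087]]).round())
for v in range(165,384,15): print(v,P[v,253].round(4),d[v,253])
s=env.get_state(); print(s['finger_gap'],s['grip_force'])
c,im,d,P=shot('top'); x,y,z=P[...,0],P[...,1],P[...,2]
h=P[(x>.40)&(x<.445)&(abs(y-.012)<.05)&(z>.06)&(z<.11)]; print(rect(h))
E
```

```text
handle 4031 (array([433.,  16.]), array([26.8, 42.3]), 88.8) top z 0.087
panlid 396 (array([498.2,  15.1]), array([ 7.2, 16.7]), 83.2) 0.1018
[[252. 253.]
 [252. 236.]
 [254. 167.]
 [257. 258.]]
165 [0.4118 0.0164 0.0803] 0.1538917
180 [0.4168 0.0163 0.0875] 0.14863425
195 [0.4239 0.0161 0.087 ] 0.1514066
210 [0.4306 0.0159 0.0882] 0.15234052
225 [0.4384 0.0157 0.0872] 0.15574294
240 [0.446  0.0155 0.0874] 0.15800111
255 [0.4446 0.0156 0.1041] 0.14167717
270 [0.4443 0.0156 0.1164] 0.12992433
285 [0.4449 0.0156 0.1255] 0.12142945
300 [0.4511 0.0154 0.1258] 0.12318742
315 [0.4578 0.0152 0.1257] 0.12538005
330 [0.4661 0.015  0.1241] 0.12953052
345 [0.4955 0.0143 0.1005] 0.16115242
360 [0.5028 0.0141 0.1024] 0.16163538
375 [0.4444 0.0156 0.1654] 0.08343025
6.59099562206681e-05 0.0
(array([0., 0.]), array([0., 0.]), 0.0)
```

```bash
python3 -m pendant '[{"travel":[0,0,0],"rot":[0,0,0],"fingers":0.2},{"travel":[0,0,0],"rot":[0,0,0],"fingers":0.2},{"travel":[0,0,0],"rot":[0,0,0],"fingers":0.2},{"travel":[0,0,0],"rot":[0,0,0],"fingers":0.2},{"travel":[0,0,0],"rot":[0,0,0],"fingers":0.2}]' |tail -5
python3 - <<'E'
from m import *
c,im,d,P=shot('wrist'); cv2.imwrite('pics/w3.png',im)
q=(P-c['C'][:3,3])@c['C'][:3,:3]; M=np.array(env.camera_model('wrist')['T_tool_cam']); T=q@M[:3,:3].T+M[:3,3]
# finger points in tool coords
m=(abs(T[...,0])<.02)&(abs(T[...,1])<.06)&(abs(T[...,1])>.015)&(P[...,2]>.06)
Q=T[m]
for lo in np.arange(-.06,.03,.005):
    k=Q[(Q[:,2]>=lo)&(Q[:,2]<lo+.005)]
    if len(k): print(lo.round(3),len(k),k.min(0).round(4),k.max(0).round(4))
E
```

```text
tcp_pos: [0.4559, 0.015, 0.0801]
orientation: [-0.0, 0.013, 1.0, -0.0]
wrist_force: [-0.8, -0.9, -0.3]
finger_gap: 0.051
grip_force: 0.0
-0.06 1617 [ 0.0063 -0.0571 -0.06  ] [ 0.0151  0.0573 -0.055 ]
-0.055 646 [-0.0009 -0.0477 -0.055 ] [ 0.0146  0.0529 -0.05  ]
-0.05 1035 [-0.0108 -0.0359 -0.05  ] [ 0.0125  0.0372 -0.045 ]
-0.045 690 [-0.0107 -0.0388 -0.045 ] [ 0.0127  0.0395 -0.04  ]
-0.04 733 [-0.011  -0.0392 -0.04  ] [ 0.0126  0.0397 -0.035 ]
-0.035 653 [-0.0111 -0.0391 -0.035 ] [ 0.0125  0.0398 -0.03  ]
-0.03 576 [-0.0105 -0.0389 -0.03  ] [ 0.0126  0.0396 -0.025 ]
-0.025 529 [-0.0107 -0.0391 -0.025 ] [ 0.0123  0.0395 -0.02  ]
-0.02 402 [-0.0108 -0.0385 -0.02  ] [ 0.0125  0.0385 -0.015 ]
-0.015 169 [-0.0095 -0.0316 -0.0149] [ 0.0119  0.0319 -0.0101]
```

View pics/w3.png

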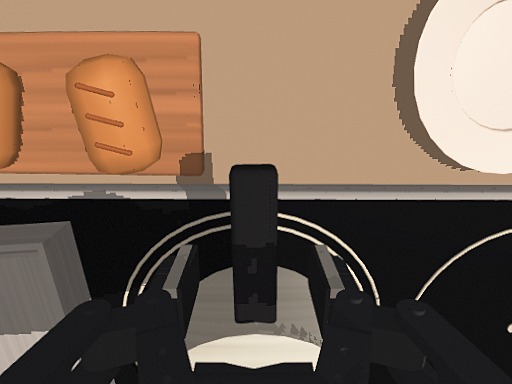

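The wrist view shows the fingertips ending about 8 mm behind the reported TCP, not 19 mm ahead of it. The real grasp point is therefore about 25 mm short, and the fingers closed above the handle. I will command z 25 mm lower from here on.

```bash
python3 -m pendant '[{"travel":[0,0,0.1],"rot":[0,0,0],"fingers":0.2},{"travel":[0,0,0.2],"rot":[0,0,0],"fingers":0.2},{"travel":[0,0,0.2],"rot":[0,0,0],"fingers":-0.4},{"travel":[0,0,0.2],"rot":[0,0,0],"fingers":-0.7},{"travel":[0,0,0.2],"rot":[0,0,0],"fingers":-0.7},{"travel":[0,0,0.2],"rot":[0,0,0],"fingers":-0.7},{"travel":[0,0,0.2],"rot":[0,0,0],"fingers":-0.7}]' 60|tail -5
python3 go.py 0.459 0.2120 0.055 178.6
```

```text
tcp_pos: [0.4558, 0.0152, 0.0564]
orientation: [0.0, 0.012, 1.0, 0.0]
wrist_force: [-1.6, 1.9, 1.1]
finger_gap: 0.0206
grip_force: 58.9
tcp [0.4558 0.0152 0.0564] yaw 178.6 tilt 0.02 gap 0.0206 grip 58.9 F [-1.6  1.9  1.1] q [-0.14 -0.12] t 7.55
travel [0.014 1.64  0.012] rot [ 0.  0. -0.] rows>= 3.9
```

```bash
for i in 1 2; do python3 -m pendant '[{"travel":[0,0.06,0],"rot":[0,0,0],"fingers":-0.7},{"travel":[0,0.16,0],"rot":[0,0,0],"fingers":-0.7},{"travel":[0,0.28,0],"rot":[0,0,0],"fingers":-0.7},{"travel":[0,0.40,0],"rot":[0,0,0],"fingers":-0.7},{"travel":[0,0.52,0],"rot":[0,0,0],"fingers":-0.7},{"travel":[0,0.64,0],"rot":[0,0,0],"fingers":-0.7},{"travel":[0.007,0.74,0],"rot":[0,0,0],"fingers":-0.7},{"travel":[0.007,0.80,0],"rot":[0,0,0],"fingers":-0.7},{"travel":[0.007,0.82,0],"rot":[0,0,0],"fingers":-0.7},{"travel":[0.007,0.82,0],"rot":[0,0,0],"fingers":-0.7}]' |tail -5; done
python3 - <<'E'
from m import *
c,im,d,P=shot('top'); obj('top',P,'saucepan')
x,y,z=P[...,0],P[...,1],P[...,2]
L=P[(abs(x-.55)<.09)&(abs(y-.21)<.09)&(z>.095)&(z<.115)]; print('lid ring',rect(L)); H=P[(abs(x-.55)<.09)&(abs(y-.21)<.09)&(z>.122)&(z<.14)&(im[...,2]<90)];print(rect(H) if len(H)>4 else 0)
E
```

```text
tcp_pos: [0.4578, 0.1138, 0.0564]
orientation: [0.0, 0.012, 1.0, 0.0]
wrist_force: [-0.1, -1.8, 3.0]
finger_gap: 0.0209
grip_force: 59.3
tcp_pos: [0.4595, 0.2116, 0.0564]
orientation: [0.0, 0.013, 1.0, -0.0]
wrist_force: [-0.8, -4.7, 4.5]
finger_gap: 0.0209
grip_force: 59.5
saucepan 0.66 [178. 172.] med [0.555 0.191 0.104] z [0.071 0.104 0.128] rect [467.2 177.1] [214.4  24.7] 18.2
saucepan 0.26 [317. 129.] med [ 0.662 -0.181  0.138] z [0.058 0.138 0.233] rect [ 668.7 -181.1] [ 35.2 166.5] 4.6
lid ring (array([565.7, 189.2]), array([126.9,  82.1]), 23.0)
(array([515. , 195.4]), array([106.8,  22.7]), 14.5)
```

```bash
python3 -m pendant '[{"travel":[0,0,0],"rot":[0,0,0],"fingers":0.1},{"travel":[0,0,0],"rot":[0,0,0],"fingers":0.2},{"travel":[0,0,0],"rot":[0,0,0],"fingers":0.2},{"travel":[0,0,-0.2],"rot":[0,0,0],"fingers":0.2},{"travel":[0,0,-0.5],"rot":[0,0,0],"fingers":0.2},{"travel":[0,0,-0.9],"rot":[0,0,0],"fingers":0.2},{"travel":[0,0,-1],"rot":[0,0,0],"fingers":0.2}]' |tail -1
python3 -m pendant '[{"travel":[0.2,-0.3,0],"rot":[0,0,0],"fingers":0.2},{"travel":[0.3,-0.6,0],"rot":[0,0,0],"fingers":0.2},{"travel":[0.4,-0.9,0],"rot":[0,0,0],"fingers":0.2}]' |tail -1
python3 -m pendant '[{"travel":[0.1,-0.35,0],"rot":[0,0,0],"fingers":0.2},{"travel":[0.1,-0.7,0],"rot":[0,0,0],"fingers":0.2},{"travel":[0.1,-1,0],"rot":[0,0,0],"fingers":0.2},{"travel":[0.1,-1,0],"rot":[0,0,0],"fingers":0.2}]' |tail -1
cat > scene.py <<'E'
from m import *
c,im,d,P=shot('top'); x,y,z=P[...,0],P[...,1],P[...,2]; I=im.astype(int)
L=P[(abs(x-.555)<.1)&(abs(y-.21)<.1)&(z>.095)&(z<.115)]
if len(L)>50: print('pan',rect(L),'target 556 210.3')
m=((I[...,2]-I[...,0]>90)&(z>.03)&(z<.07)&(x>.33)&(x<.67)&(y<0)&(y>-.36)).astype(np.uint8)
n,lab,st,_=cv2.connectedComponentsWithStats(m)
for i in range(1,n):
    if st[i,4]>60: Q=P[lab==i]; print('roll',st[i,4],rect(Q),'top',np.percentile(Q[:,2],97).round(4))
E
python3 scene.py; python3 go.py
```

```text
grip_force: 0.0
grip_force: 0.0
grip_force: 0.0
pan (array([556.7, 209.4]), array([126.2, 123.7]), 2.1) target 556 210.3
roll 291 (array([ 390.2, -221. ]), array([63.1, 43.6]), 6.8) top 0.0496
roll 306 (array([ 384.6, -147.7]), array([44.6, 64. ]), 75.4) top 0.0505
roll 263 (array([ 384.7, -288.9]), array([40.6, 59.5]), 75.0) top 0.051
tcp [ 0.3933 -0.0162  0.1758] yaw 178.3 tilt 0.03 gap 0.0512 grip 0.0 F [0.6 0.  0.8] q [-0.25 -0.22] t 11.1
```

```bash
python3 -m pendant '[{"travel":[0.0,-0.4,-0.3],"rot":[0,0,-0.028],"fingers":0.2},{"travel":[0,-0.8,-0.6],"rot":[0,0,-0.028],"fingers":0.2},{"travel":[0,-0.95,-0.9],"rot":[0,0,-0.028],"fingers":0.2},{"travel":[0,-0.95,-1],"rot":[0,0,-0.028],"fingers":0.2},{"travel":[0,-0.95,-1],"rot":[0,0,-0.028],"fingers":0.2}]' |tail -1
cat > wr.py <<'E'
from m import *
c,im,d,P=shot('wrist'); x,y,z=P[...,0],P[...,1],P[...,2]; I=im.astype(int)
m=((I[...,2]-I[...,0]>60)&(z>.018)&(z<.08)&(x>.3)&(x<.67)&(y<0)&(y>-.36)).astype(np.uint8)
m=cv2.morphologyEx(m,cv2.MORPH_OPEN,np.ones((3,3),np.uint8))
n,lab,st,_=cv2.connectedComponentsWithStats(m)
for i in range(1,n):
    if st[i,4]>300: Q=P[lab==i]; print('roll',st[i,4],rect(Q),'top',np.percentile(Q[:,2],97).round(4))
T=P[(z>.05)&(z<.062)&(x>.43)&(x<.62)&(y<-.06)]
if len(T)>100:
    print('rim',len(T),rect(T))
    for nm,k in (('left',T[T[:,1]>-.13]),('right',T[T[:,1]<-.25])):
        k=k[(k[:,0]>.49)&(k[:,0]<.61)]
        if len(k)>20: p=np.polyfit(k[:,0],k[:,1],1); print(nm,'y at .55',np.polyval(p,.55).round(4),'slope',p[0].round(4))
    k=T[(T[:,0]<.5)&(T[:,1]>-.25)&(T[:,1]<-.13)]
    if len(k)>20: p=np.polyfit(k[:,1],k[:,0],1); print('front x at -.18',np.polyval(p,-.18).round(4),'slope',p[0].round(4),len(k),k[:,0].min(),k[:,0].max())
t='%d'%round(env.get_state()['clock']*100); cv2.imwrite(f'pics/w{t}.png',im); print(t)
E
python3 wr.py; python3 go.py
```

```text
grip_force: 0.0
roll 1800 (array([ 385.9, -289.9]), array([44., 68.]), 74.3) top 0.0484
roll 1764 (array([ 388.2, -147.1]), array([43.9, 67.8]), 76.5) top 0.0484
roll 1773 (array([ 394.4, -219.7]), array([68.1, 44.7]), 9.1) top 0.0484
roll 1727 (array([393.2, -63.4]), array([68.2, 42.8]), 9.7) top 0.0486
rim 1368 (array([ 544. , -187.1]), array([160.1, 169.5]), 2.7)
left y at .55 -0.1041 slope 0.0512
right y at .55 -0.2685 slope 0.0428
front x at -.18 0.4654 slope -0.0496 490 0.46179751215760223 0.47175053768694564
1165
tcp [ 0.3915 -0.1284  0.2968] yaw -179.7 tilt 0.11 gap 0.051 grip 0.0 F [-0.2  0.2 -0.1] q [-0.51 -0.52] t 11.65
```

The four rolls come out at z 0.048 in both views, as they should. The tin is centred at about (0.549, -0.186) with yaw 2.7°. I start with the roll nearest +y.

```bash
python3 go.py 0.3932 -0.0634 0.197 189.7; python3 go.py 0.3932 -0.0634 0.017 189.7
```

```text
tcp [ 0.3915 -0.1284  0.2968] yaw -179.7 tilt 0.11 gap 0.051 grip 0.0 F [-0.2  0.2 -0.1] q [-0.51 -0.52] t 11.65
travel [-0.015  0.542  0.831] rot [-0.001  0.002 -0.157] rows>= 2.4
tcp [ 0.3915 -0.1284  0.2968] yaw -179.7 tilt 0.11 gap 0.051 grip 0.0 F [-0.2  0.2 -0.1] q [-0.51 -0.52] t 11.65
travel [-0.012  0.543  2.331] rot [-0.001  0.002 -0.157] rows>= 5.7
```

View pics/w1165.png

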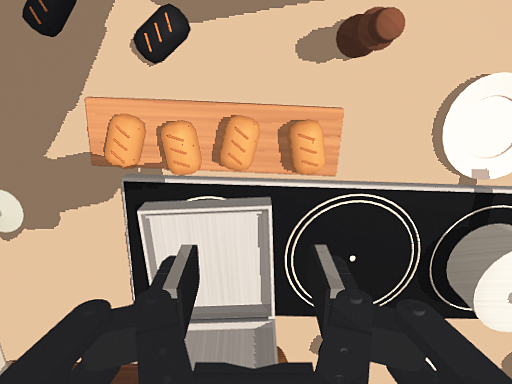

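The close view shows the four orange rolls on the board at (125,140), (181,147), (240,141) and (307,146). The black look-alikes at (48,15) and (162,33) lie off the board. I grasp the roll at (307,146) first.

```bash
python3 -m pendant '[{"travel":[-0.01,0.3,0.3],"rot":[0,0,-0.157],"fingers":0.27},{"travel":[-0.015,0.542,0.6],"rot":[0,0,-0.157],"fingers":0.27},{"travel":[-0.015,0.542,0.83],"rot":[0,0,-0.157],"fingers":0.27},{"travel":[-0.015,0.542,0.83],"rot":[0,0,-0.157],"fingers":0.27}]' |tail -1
python3 -m pendant '[{"travel":[0,0,0.3],"rot":[0,0,0],"fingers":0.27},{"travel":[0,0,0.6],"rot":[0,0,0],"fingers":0.27},{"travel":[0,0,0.9],"rot":[0,0,0],"fingers":0.27},{"travel":[0,0,0.9],"rot":[0,0,0],"fingers":0.27}]' |tail -1
python3 go.py 0.3932 -0.0634 0.017 189.7
```

```text
grip_force: 0.0
grip_force: 0.0
tcp [ 0.3889 -0.062   0.0856] yaw -170.3 tilt 0.45 gap 0.0543 grip 0.0 F [-1.2 -0.4  1. ] q [-0.36 -0.53] t 12.45
travel [-0.037 -0.02   0.571] rot [ 0.004 -0.006 -0.   ] rows>= 1.4
```

```bash
python3 -m pendant '[{"travel":[-0.02,-0.01,0.2],"rot":[0,0,0],"fingers":0.27},{"travel":[-0.02,-0.01,0.4],"rot":[0,0,0],"fingers":0.27},{"travel":[-0.02,-0.01,0.571],"rot":[0,0,0],"fingers":0.27},{"travel":[-0.02,-0.01,0.571],"rot":[0,0,0],"fingers":0.27},{"travel":[-0.02,-0.01,0.571],"rot":[0,0,0],"fingers":0},{"travel":[-0.02,-0.01,0.571],"rot":[0,0,0],"fingers":-0.3},{"travel":[-0.02,-0.01,0.571],"rot":[0,0,0],"fingers":-0.3},{"travel":[-0.02,-0.01,0.571],"rot":[0,0,0],"fingers":-0.3}]' 40|tail -1
python3 go.py 0.45 -0.10 0.10 272.7
```

```text
grip_force: 42.6
tcp [ 0.3962 -0.0648  0.0216] yaw -170.3 tilt 0.18 gap 0.0431 grip 42.6 F [-0.1  0.4  6.7] q [-0.36 -0.53] t 13.25
travel [-0.395 -0.365 -0.652] rot [-3.000e-03  1.000e-03 -1.384e+00] rows>= 9.7
```

```bash
python3 -m pendant '[{"travel":[0,0,-0.2],"rot":[0,0,0],"fingers":-0.3},{"travel":[0,0,-0.45],"rot":[0,0,0],"fingers":-0.3},{"travel":[0,0,-0.65],"rot":[0,0,0],"fingers":-0.3}]' |tail -1
for i in 1 2; do python3 -m pendant '[{"travel":[0,0,0],"rot":[0,0,-0.13],"fingers":-0.3},{"travel":[0,0,0],"rot":[0,0,-0.27],"fingers":-0.3},{"travel":[0,0,0],"rot":[0,0,-0.41],"fingers":-0.3},{"travel":[0,0,0],"rot":[0,0,-0.55],"fingers":-0.3},{"travel":[0,0,0],"rot":[0,0,-0.692],"fingers":-0.3},{"travel":[0,0,0],"rot":[0,0,-0.692],"fingers":-0.3}]' |tail -1; done
python3 go.py 0.5769 -0.146 0.10 272.7
```

```text
grip_force: 26.2
grip_force: 48.0
grip_force: 48.1
tcp [ 0.3948 -0.0644  0.0984] yaw -87.5 tilt 0.03 gap 0.0429 grip 48.1 F [-0.2 -0.2 -0.9] q [-0.36 -1.98] t 14.75
travel [ 0.747 -1.486 -0.013] rot [-0.    -0.    -0.003] rows>= 4.0
```

```bash
for i in 1 2; do python3 -m pendant '[{"travel":[0.12,-0.25,0],"rot":[0,0,0],"fingers":-0.3},{"travel":[0.25,-0.5,0],"rot":[0,0,0],"fingers":-0.3},{"travel":[0.374,-0.743,0],"rot":[0,0,0],"fingers":-0.3},{"travel":[0.374,-0.743,0],"rot":[0,0,0],"fingers":-0.3}]' |tail -1; done
python3 wr.py; python3 go.py 0.5769 -0.145 0.04 272.7
```

```text
grip_force: 48.0
grip_force: 48.0
roll 1293 (array([ 422.3, -214. ]), array([14. , 42.3]), 15.4) top 0.0406
roll 2091 (array([ 410.7, -147.7]), array([25.5, 48.5]), 11.8) top 0.0458
rim 6555 (array([ 539.3, -186. ]), array([152.8, 167.2]), 3.0)
left y at .55 -0.1064 slope 0.0331
right y at .55 -0.2674 slope 0.0487
front x at -.18 0.4667 slope -0.0486 2733 0.4608504398965371 0.4719284931883661
1560
tcp [ 0.5779 -0.1462  0.0976] yaw -87.6 tilt 0.01 gap 0.0428 grip 48.0 F [-0.8 -0.5 -1. ] q [-0.38 -2.  ] t 15.6
travel [-0.01   0.008  0.48 ] rot [ 0.    -0.    -0.005] rows>= 1.2
```

```bash
python3 -m pendant '[{"travel":[0,0,0.2],"rot":[0,0,0],"fingers":-0.3},{"travel":[0,0,0.4],"rot":[0,0,0],"fingers":-0.3},{"travel":[0,0,0.475],"rot":[0,0,0],"fingers":-0.3},{"travel":[0,0,0.475],"rot":[0,0,0],"fingers":-0.3},{"travel":[0,0,0.475],"rot":[0,0,0],"fingers":0.15},{"travel":[0,0,0.475],"rot":[0,0,0],"fingers":0.2},{"travel":[0,0,0.475],"rot":[0,0,0],"fingers":0.2},{"travel":[0,0,0.2],"rot":[0,0,0],"fingers":0.2},{"travel":[0,0,-0.2],"rot":[0,0,0],"fingers":0.2},{"travel":[0,0,-0.5],"rot":[0,0,0],"fingers":0.2}]' |tail -3
python3 go.py 0.386 -0.290 0.15 164.3
```

```text
wrist_force: [0.9, -0.7, 0.4]
finger_gap: 0.051
grip_force: 0.0
tcp [ 0.5774 -0.1457  0.1608] yaw -87.3 tilt 0.1 gap 0.051 grip 0.0 F [ 0.9 -0.7  0.4] q [-0.38 -2.  ] t 16.6
travel [1.126 1.65  0.088] rot [-2.000e-03  1.000e-03  1.806e+00] rows>= 12.6
```

```bash
for i in 1 2; do python3 -m pendant '[{"travel":[0.19,0.28,0],"rot":[0,0,0],"fingers":0.27},{"travel":[0.38,0.55,0],"rot":[0,0,0],"fingers":0.27},{"travel":[0.563,0.825,0],"rot":[0,0,0],"fingers":0.27},{"travel":[0.563,0.825,0],"rot":[0,0,0],"fingers":0.27}]' |tail -1; done
for i in 1 2; do python3 -m pendant '[{"travel":[0,0,0],"rot":[0,0,0.13],"fingers":0.27},{"travel":[0,0,0],"rot":[0,0,0.27],"fingers":0.27},{"travel":[0,0,0],"rot":[0,0,0.41],"fingers":0.27},{"travel":[0,0,0],"rot":[0,0,0.55],"fingers":0.27},{"travel":[0,0,0],"rot":[0,0,0.69],"fingers":0.27},{"travel":[0,0,0],"rot":[0,0,0.83],"fingers":0.27},{"travel":[0,0,0],"rot":[0,0,0.903],"fingers":0.27},{"travel":[0,0,0],"rot":[0,0,0.903],"fingers":0.27}]' |tail -1; done
python3 wr.py; python3 scene.py; python3 go.py 0.386 -0.290 0.017 164.3
```

```text
grip_force: 0.0
grip_force: 0.0
grip_force: 0.0
grip_force: 0.0
roll 4283 (array([ 387.4, -149.7]), array([41. , 67.8]), 76.7) top 0.0483
roll 3785 (array([ 392.1, -220.3]), array([64.3, 43.7]), 8.8) top 0.0484
roll 3691 (array([ 384.3, -289.1]), array([43.8, 63.8]), 73.2) top 0.0483
roll 1311 (array([ 582.3, -118. ]), array([87.6, 27.9]), 32.8) top 0.065
rim 4178 (array([ 538.8, -331.8]), array([466.7, 160.5]), 89.9)
left y at .55 -0.11 slope -0.0087
right y at .55 -0.2687 slope 0.0516
front x at -.18 0.4645 slope -0.0458 1116 0.4601659247949146 0.4695919051760574
1905
pan (array([556.5, 209.7]), array([124. , 126.3]), 89.9) target 556 210.3
roll 292 (array([ 573. , -146.5]), array([41.6, 63.8]), 0.1) top 0.0666
roll 323 (array([ 392.6, -220.5]), array([67.6, 44.9]), 10.3) top 0.0496
roll 331 (array([ 386.3, -148. ]), array([43.9, 67. ]), 75.8) top 0.0497
roll 204 (array([ 375.1, -286.9]), array([42.2, 44. ]), 70.0) top 0.05
tcp [ 0.3861 -0.2897  0.1582] yaw 164.5 tilt 0.02 gap 0.0544 grip 0.0 F [0.5 0.1 0.1] q [-0.81 -0.54] t 19.1
travel [ 0.    -0.002  1.177] rot [-0.     0.     0.004] rows>= 2.8
```

Roll one lies in the tin at (0.573, -0.1465), top at 0.066, as planned. Now the second roll, the one nearest -y.

```bash
python3 -m pendant '[{"travel":[0,0,0.3],"rot":[0,0,0],"fingers":0.27},{"travel":[0,0,0.6],"rot":[0,0,0],"fingers":0.27},{"travel":[0,0,0.8],"rot":[0,0,0],"fingers":0.27},{"travel":[0,0,0.8],"rot":[0,0,0],"fingers":0.27}]' |tail -1
python3 -m pendant '[{"travel":[0,0,0.2],"rot":[0,0,0],"fingers":0.27},{"travel":[0,0,0.37],"rot":[0,0,0],"fingers":0.27},{"travel":[0,0,0.37],"rot":[0,0,0],"fingers":0},{"travel":[0,0,0.37],"rot":[0,0,0],"fingers":-0.3},{"travel":[0,0,0.37],"rot":[0,0,0],"fingers":-0.3},{"travel":[0,0,0.37],"rot":[0,0,0],"fingers":-0.3},{"travel":[0,0,0.15],"rot":[0,0,0],"fingers":-0.3},{"travel":[0,0,-0.1],"rot":[0,0,0],"fingers":-0.3},{"travel":[0,0,-0.3],"rot":[0,0,0],"fingers":-0.3},{"travel":[0,0,-0.3],"rot":[0,0,0],"fingers":-0.3}]' 40|tail -2
for i in 1 2; do python3 -m pendant '[{"travel":[0,0,0],"rot":[0,0,0.13],"fingers":-0.3},{"travel":[0,0,0],"rot":[0,0,0.27],"fingers":-0.3},{"travel":[0,0,0],"rot":[0,0,0.41],"fingers":-0.3},{"travel":[0,0,0],"rot":[0,0,0.55],"fingers":-0.3},{"travel":[0,0,0],"rot":[0,0,0.597],"fingers":-0.3},{"travel":[0,0,0],"rot":[0,0,0.597],"fingers":-0.3}]' |tail -1; done
python3 go.py 0.5800 -0.225 0.10 92.7
```

```text
grip_force: 0.0
finger_gap: 0.0429
grip_force: 43.2
grip_force: 43.0
grip_force: 43.0
tcp [ 0.3855 -0.2898  0.0979] yaw 92.8 tilt 0.01 gap 0.0434 grip 43.0 F [-0.9  0.2 -0.5] q [-0.81  0.71] t 21.7
travel [ 0.461  1.645 -0.018] rot [-0.    -0.     0.001] rows>= 4.1
```

```bash
for i in 1 2; do python3 -m pendant '[{"travel":[0.08,0.28,0],"rot":[0,0,0],"fingers":-0.3},{"travel":[0.16,0.55,0],"rot":[0,0,0],"fingers":-0.3},{"travel":[0.23,0.822,0],"rot":[0,0,0],"fingers":-0.3},{"travel":[0.23,0.822,0],"rot":[0,0,0],"fingers":-0.3}]' |tail -1; done
python3 go.py 0.5800 -0.225 0.039 92.7
```

```text
grip_force: 43.1
grip_force: 43.2
tcp [ 0.583  -0.2247  0.0977] yaw 93.0 tilt 0.11 gap 0.0434 grip 43.2 F [ 0.  -0.7 -0.8] q [-0.5   1.02] t 22.5
travel [-0.001 -0.026  0.489] rot [0.002 0.    0.005] rows>= 1.2
```

```bash
python3 -m pendant '[{"travel":[0,-0.02,0.2],"rot":[0,0,0],"fingers":-0.3},{"travel":[0,-0.02,0.4],"rot":[0,0,0],"fingers":-0.3},{"travel":[0,-0.02,0.48],"rot":[0,0,0],"fingers":-0.3},{"travel":[0,-0.02,0.48],"rot":[0,0,0],"fingers":-0.3},{"travel":[0,-0.02,0.48],"rot":[0,0,0],"fingers":0.15},{"travel":[0,-0.02,0.48],"rot":[0,0,0],"fingers":0.2},{"travel":[0,-0.02,0.48],"rot":[0,0,0],"fingers":0.2},{"travel":[0,-0.02,0.2],"rot":[0,0,0],"fingers":0.2},{"travel":[0,-0.02,-0.2],"rot":[0,0,0],"fingers":0.2},{"travel":[0,-0.02,-0.5],"rot":[0,0,0],"fingers":0.2}]' |tail -2
python3 go.py 0.388 -0.148 0.155 166.5
```

```text
finger_gap: 0.0515
grip_force: 0.0
tcp [ 0.5783 -0.2259  0.1613] yaw 92.7 tilt 0.15 gap 0.0515 grip 0.0 F [ 0.8 -0.4  0.6] q [-0.5   1.02] t 23.5
travel [ 0.723 -1.553  0.048] rot [ 1.00e-03  3.00e-03 -1.23e+00] rows>= 8.6
```

```bash
for i in 1 2; do python3 -m pendant '[{"travel":[0.12,-0.26,0],"rot":[0,0,0],"fingers":0.27},{"travel":[0.24,-0.52,0],"rot":[0,0,0],"fingers":0.27},{"travel":[0.36,-0.776,0.02],"rot":[0,0,0],"fingers":0.27},{"travel":[0.36,-0.776,0.02],"rot":[0,0,0],"fingers":0.27}]' |tail -1; done
for i in 1 2; do python3 -m pendant '[{"travel":[0,0,0],"rot":[0,0,-0.13],"fingers":0.27},{"travel":[0,0,0],"rot":[0,0,-0.27],"fingers":0.27},{"travel":[0,0,0],"rot":[0,0,-0.41],"fingers":0.27},{"travel":[0,0,0],"rot":[0,0,-0.55],"fingers":0.27},{"travel":[0,0,0],"rot":[0,0,-0.615],"fingers":0.27},{"travel":[0,0,0],"rot":[0,0,-0.615],"fingers":0.27}]' |tail -1; done
python3 wr.py; python3 scene.py; python3 go.py 0.388 -0.148 0.017 166.5
```

```text
grip_force: 0.0
grip_force: 0.0
grip_force: 0.0
grip_force: 0.0
roll 3779 (array([ 386.1, -146.7]), array([44. , 63.6]), 76.0) top 0.0482
roll 3621 (array([ 393.2, -217.9]), array([66.4, 40.6]), 9.1) top 0.0483
roll 1242 (array([ 561.3, -148.1]), array([60.3, 19. ]), 89.0) top 0.0623
roll 327 (array([ 557.9, -209.8]), array([35.6, 10.2]), 77.6) top 0.052
rim 1745 (array([ 510.7, -183. ]), array([129.9, 108.5]), 87.2)
left y at .55 -0.1255 slope -0.162
front x at -.18 0.4645 slope -0.0507 890 0.460336788688837 0.46983500967447633
2555
pan (array([556.8, 210. ]), array([123.9, 126.3]), 89.6) target 556 210.3
roll 254 (array([ 573.7, -224.9]), array([63.3, 42. ]), 84.8) top 0.067
roll 293 (array([ 573.9, -145.9]), array([41.2, 63.7]), 3.2) top 0.0662
tcp [ 0.3882 -0.1484  0.1536] yaw 166.3 tilt 0.05 gap 0.0541 grip 0.0 F [ 0.3 -0.3  0.7] q [-0.56 -0.32] t 25.6
travel [0.003 0.003 1.138] rot [-0.     0.001 -0.003] rows>= 2.7
```

```bash
python3 -m pendant '[{"travel":[0,0,0.3],"rot":[0,0,0],"fingers":0.27},{"travel":[0,0,0.6],"rot":[0,0,0],"fingers":0.27},{"travel":[0,0,0.77],"rot":[0,0,0],"fingers":0.27},{"travel":[0,0,0.77],"rot":[0,0,0],"fingers":0.27}]' |tail -1
python3 -m pendant '[{"travel":[0,0,0.2],"rot":[0,0,0],"fingers":0.27},{"travel":[0,0,0.37],"rot":[0,0,0],"fingers":0.27},{"travel":[0,0,0.37],"rot":[0,0,0],"fingers":0},{"travel":[0,0,0.37],"rot":[0,0,0],"fingers":-0.3},{"travel":[0,0,0.37],"rot":[0,0,0],"fingers":-0.3},{"travel":[0,0,0.37],"rot":[0,0,0],"fingers":-0.3},{"travel":[0,0,0.15],"rot":[0,0,0],"fingers":-0.3},{"travel":[0,0,-0.1],"rot":[0,0,0],"fingers":-0.3},{"travel":[0,0,-0.3],"rot":[0,0,0],"fingers":-0.3},{"travel":[0,0,-0.3],"rot":[0,0,0],"fingers":-0.3}]' 40|tail -2
for i in 1 2; do python3 -m pendant '[{"travel":[0,0,0],"rot":[0,0,0.13],"fingers":-0.3},{"travel":[0,0,0],"rot":[0,0,0.27],"fingers":-0.3},{"travel":[0,0,0],"rot":[0,0,0.41],"fingers":-0.3},{"travel":[0,0,0],"rot":[0,0,0.55],"fingers":-0.3},{"travel":[0,0,0],"rot":[0,0,0.615],"fingers":-0.3},{"travel":[0,0,0],"rot":[0,0,0.615],"fingers":-0.3}]' |tail -1; done
python3 go.py 0.5089 -0.1492 0.10 92.7
```

```text
grip_force: 0.0
finger_gap: 0.0435
grip_force: 44.2
grip_force: 44.1
grip_force: 44.1
tcp [ 0.3875 -0.148   0.0967] yaw 92.8 tilt 0.01 gap 0.0436 grip 44.1 F [0.5 0.5 0.3] q [-0.56  0.96] t 28.2
travel [-0.06   1.01  -0.028] rot [-0.    -0.     0.001] rows>= 2.4
```

```bash
python3 -m pendant '[{"travel":[-0.02,0.3,-0.02],"rot":[0,0,0],"fingers":-0.3},{"travel":[-0.04,0.6,-0.02],"rot":[0,0,0],"fingers":-0.3},{"travel":[-0.06,0.9,-0.02],"rot":[0,0,0],"fingers":-0.3},{"travel":[-0.06,1,-0.02],"rot":[0,0,0],"fingers":-0.3},{"travel":[-0.06,1,-0.02],"rot":[0,0,0],"fingers":-0.3},{"travel":[-0.06,1,-0.02],"rot":[0,0,0],"fingers":-0.3}]' |tail -1
python3 go.py 0.5089 -0.1492 0.039 92.7
```

```text
grip_force: 44.2
tcp [ 0.5065 -0.1491  0.0987] yaw 92.8 tilt 0.13 gap 0.0434 grip 44.2 F [-0.3 -0.5 -0.3] q [-0.44  1.08] t 28.8
travel [-0.002  0.021  0.497] rot [-0.002 -0.001  0.001] rows>= 1.2
```

```bash
python3 -m pendant '[{"travel":[0,0.015,0.2],"rot":[0,0,0],"fingers":-0.3},{"travel":[0,0.015,0.4],"rot":[0,0,0],"fingers":-0.3},{"travel":[0,0.015,0.49],"rot":[0,0,0],"fingers":-0.3},{"travel":[0,0.015,0.49],"rot":[0,0,0],"fingers":-0.3},{"travel":[0,0.015,0.49],"rot":[0,0,0],"fingers":0.15},{"travel":[0,0.015,0.49],"rot":[0,0,0],"fingers":0.15},{"travel":[0,0.015,0.49],"rot":[0,0,0],"fingers":0.15},{"travel":[0,0.015,0.2],"rot":[0,0,0],"fingers":0.15},{"travel":[0,0.015,-0.2],"rot":[0,0,0],"fingers":0.15},{"travel":[0,0.015,-0.5],"rot":[0,0,0],"fingers":0.15}]' |tail -3
python3 go.py 0.393 -0.219 0.155 189
```

```text
wrist_force: [0.2, -0.1, 0.8]
finger_gap: 0.0491
grip_force: 0.0
tcp [ 0.5102 -0.1497  0.1623] yaw 92.7 tilt 0.14 gap 0.0491 grip 0.0 F [ 0.2 -0.1  0.8] q [-0.44  1.09] t 29.8
travel [-0.53  -1.003  0.059] rot [ 1.000e-03  3.000e-03 -1.605e+00] rows>= 11.2
```

```bash
python3 -m pendant '[{"travel":[-0.18,-0.34,0],"rot":[0,0,0],"fingers":0.27},{"travel":[-0.36,-0.68,0],"rot":[0,0,0],"fingers":0.27},{"travel":[-0.53,-1,0.05],"rot":[0,0,0],"fingers":0.27},{"travel":[-0.53,-1,0.05],"rot":[0,0,0],"fingers":0.27}]' |tail -1
for i in 1 2; do python3 -m pendant '[{"travel":[0,0,0],"rot":[0,0,-0.13],"fingers":0.27},{"travel":[0,0,0],"rot":[0,0,-0.27],"fingers":0.27},{"travel":[0,0,0],"rot":[0,0,-0.41],"fingers":0.27},{"travel":[0,0,0],"rot":[0,0,-0.55],"fingers":0.27},{"travel":[0,0,0],"rot":[0,0,-0.69],"fingers":0.27},{"travel":[0,0,0],"rot":[0,0,-0.803],"fingers":0.27},{"travel":[0,0,0],"rot":[0,0,-0.803],"fingers":0.27}]' |tail -1; done
python3 wr.py; python3 scene.py; python3 go.py 0.393 -0.219 0.017 189
```

```text
grip_force: 0.0
grip_force: 0.0
grip_force: 0.0
roll 3795 (array([ 392.4, -220. ]), array([64.3, 44. ]), 8.6) top 0.0483
roll 2303 (array([ 521.7, -157.3]), array([77. , 46.4]), 18.0) top 0.0652
roll 1498 (array([ 563.2, -225.3]), array([20.8, 63.7]), 1.6) top 0.0615
roll 816 (array([ 557.4, -153.2]), array([13.5, 57.5]), 12.9) top 0.0567
rim 3445 (array([ 516.4, -181.4]), array([108.4, 155.8]), 3.1)
right y at .55 -0.2537 slope 0.0876
front x at -.18 0.4788 slope 0.2741 1649 0.4618596741223806 0.4999902117989411
3165
pan (array([556.9, 209.6]), array([123.8, 125.9]), 88.6) target 556 210.3
roll 296 (array([ 573.7, -225.4]), array([63.6, 42.2]), 85.7) top 0.0667
roll 288 (array([ 573.1, -146.5]), array([63.4, 41.5]), 88.2) top 0.0675
roll 296 (array([ 505.2, -149.5]), array([63.3, 41.1]), 88.0) top 0.0663
tcp [ 0.393  -0.2187  0.1536] yaw -171.2 tilt 0.04 gap 0.0538 grip 0.0 F [ 0.5 -0.1 -0.6] q [-0.69 -0.84] t 31.7
travel [ 1.000e-03 -2.000e-03  1.138e+00] rot [-0.     0.    -0.003] rows>= 2.7
```

```bash
python3 -m pendant '[{"travel":[0,0,0.3],"rot":[0,0,0],"fingers":0.27},{"travel":[0,0,0.6],"rot":[0,0,0],"fingers":0.27},{"travel":[0,0,0.77],"rot":[0,0,0],"fingers":0.27},{"travel":[0,0,0.77],"rot":[0,0,0],"fingers":0.27}]' |tail -1
python3 -m pendant '[{"travel":[0,0,0.2],"rot":[0,0,0],"fingers":0.27},{"travel":[0,0,0.37],"rot":[0,0,0],"fingers":0.27},{"travel":[0,0,0.37],"rot":[0,0,0],"fingers":0},{"travel":[0,0,0.37],"rot":[0,0,0],"fingers":-0.3},{"travel":[0,0,0.37],"rot":[0,0,0],"fingers":-0.3},{"travel":[0,0,0.37],"rot":[0,0,0],"fingers":-0.3},{"travel":[0,0,0.15],"rot":[0,0,0],"fingers":-0.3},{"travel":[0,0,-0.1],"rot":[0,0,0],"fingers":-0.3},{"travel":[0,0,-0.3],"rot":[0,0,0],"fingers":-0.3},{"travel":[0,0,-0.3],"rot":[0,0,0],"fingers":-0.3}]' 40|tail -2
for i in 1 2; do python3 -m pendant '[{"travel":[0,0,0],"rot":[0,0,-0.13],"fingers":-0.3},{"travel":[0,0,0],"rot":[0,0,-0.27],"fingers":-0.3},{"travel":[0,0,0],"rot":[0,0,-0.41],"fingers":-0.3},{"travel":[0,0,0],"rot":[0,0,-0.55],"fingers":-0.3},{"travel":[0,0,0],"rot":[0,0,-0.697],"fingers":-0.3},{"travel":[0,0,0],"rot":[0,0,-0.697],"fingers":-0.3}]' |tail -1; done
python3 go.py 0.511 -0.2275 0.10 272.7
```

```text
grip_force: 0.0
finger_gap: 0.0437
grip_force: 44.2
grip_force: 44.2
grip_force: 44.1
tcp [ 0.3926 -0.2186  0.0967] yaw -87.5 tilt 0.01 gap 0.0436 grip 44.1 F [-0.3 -0.  -0.6] q [-0.69 -2.3 ] t 34.3
travel [ 0.118 -0.983 -0.028] rot [ 0.     0.    -0.003] rows>= 2.4
```

```bash
python3 -m pendant '[{"travel":[0.04,-0.3,-0.02],"rot":[0,0,0],"fingers":-0.3},{"travel":[0.08,-0.6,-0.02],"rot":[0,0,0],"fingers":-0.3},{"travel":[0.118,-0.9,-0.02],"rot":[0,0,0],"fingers":-0.3},{"travel":[0.118,-0.983,-0.02],"rot":[0,0,0],"fingers":-0.3},{"travel":[0.118,-0.983,-0.02],"rot":[0,0,0],"fingers":-0.3},{"travel":[0.118,-0.983,-0.02],"rot":[0,0,0],"fingers":-0.3}]' |tail -1
python3 go.py 0.511 -0.2275 0.039 272.7
```

```text
grip_force: 44.2
tcp [ 0.5099 -0.2267  0.0987] yaw -87.4 tilt 0.13 gap 0.0432 grip 44.2 F [-0.6  0.7 -0.9] q [-0.56 -2.18] t 34.9
travel [ 0.008 -0.01   0.497] rot [ 0.002  0.001 -0.002] rows>= 1.2
```

```bash
python3 -m pendant '[{"travel":[0,-0.005,0.2],"rot":[0,0,0],"fingers":-0.3},{"travel":[0,-0.005,0.4],"rot":[0,0,0],"fingers":-0.3},{"travel":[0,-0.005,0.49],"rot":[0,0,0],"fingers":-0.3},{"travel":[0,-0.005,0.49],"rot":[0,0,0],"fingers":-0.3},{"travel":[0,-0.005,0.49],"rot":[0,0,0],"fingers":0.15},{"travel":[0,-0.005,0.49],"rot":[0,0,0],"fingers":0.15},{"travel":[0,-0.005,0.49],"rot":[0,0,0],"fingers":0.15},{"travel":[0,-0.005,0.2],"rot":[0,0,0],"fingers":0.15},{"travel":[0,-0.005,-0.2],"rot":[0,0,0],"fingers":0.15},{"travel":[0,-0.005,-0.5],"rot":[0,0,0],"fingers":0.15}]' |tail -2
python3 -m pendant '[{"travel":[0.2,0.3,-0.3],"rot":[0,0,0],"fingers":-0.5},{"travel":[0.3,0.5,-0.6],"rot":[0,0,0],"fingers":-1},{"travel":[0.4,0.8,-1],"rot":[0,0,0],"fingers":-1},{"travel":[0.5,1,-1],"rot":[0,0,0],"fingers":-1},{"travel":[0.5,1,-1],"rot":[0,0,0],"fingers":-1}]' |tail -2
python3 scene.py; python3 go.py 
python3 - <<'E'
from m import *
c,im,d,P=shot('top'); x,y,z=P[...,0],P[...,1],P[...,2]
L=P[(x>.6)&(x<.74)&(y>-.3)&(y<-.07)&(z>.06)&(z<.3)]
for a in np.arange(.06,.27,.02):
    k=L[(L[:,2]>=a)&(L[:,2]<a+.02)]
    if len(k): print(a.round(2),len(k),'x',np.percentile(k[:,0],[2,50,98]).round(4),'y',np.percentile(k[:,1],[2,50,98]).round(4))
E
```

```text
finger_gap: 0.0491
grip_force: 0.0
finger_gap: 0.0004
grip_force: 0.0
pan (array([556.9, 209.4]), array([123.4, 126.6]), 88.3) target 556 210.3
roll 303 (array([ 573.9, -225.5]), array([63.6, 42.2]), 86.5) top 0.0675
roll 300 (array([ 572.5, -145.5]), array([66.4, 41.2]), 85.8) top 0.0665
roll 303 (array([ 508. , -223.9]), array([41.7, 64.7]), 3.2) top 0.0667
roll 306 (array([ 504.8, -149.4]), array([63.1, 40.7]), 88.2) top 0.0666
tcp [ 0.3942 -0.2941  0.2815] yaw -87.5 tilt 0.24 gap -0.0003 grip 0.0 F [-0.   0.  -0.4] q [-0.8  -2.42] t 36.45
0.06 424 x [0.6273 0.6492 0.7387] y [-0.2642 -0.1626 -0.0822]
0.08 204 x [0.6372 0.6537 0.6596] y [-0.2649 -0.1838 -0.0997]
0.1 208 x [0.6413 0.6583 0.6647] y [-0.2643 -0.1875 -0.0986]
0.12 221 x [0.6478 0.662  0.6678] y [-0.2626 -0.1834 -0.0992]
0.14 228 x [0.648  0.6659 0.6722] y [-0.2618 -0.1816 -0.0983]
0.16 169 x [0.6527 0.6689 0.6771] y [-0.2628 -0.1548 -0.098 ]
0.18 117 x [0.6555 0.6721 0.6798] y [-0.2635 -0.1521 -0.0978]
0.2 231 x [0.6506 0.6647 0.6848] y [-0.2628 -0.1804 -0.0984]
0.22 338 x [0.654  0.6722 0.6833] y [-0.2601 -0.1772 -0.1005]
0.24 91 x [0.6736 0.6782 0.6852] y [-0.2009 -0.1809 -0.1627]
```

All four rolls are in their slots and the lid leans back about 10°. The tongue is at (0.678, -0.181, 0.25), which matches the geometry. I go over and behind it with closed fingers.

```bash
python3 -m pendant '[{"travel":[-0.1,-0.1,-0.15],"rot":[0,0,0],"fingers":-1},{"travel":[-0.2,-0.4,-0.3],"rot":[0,0,0],"fingers":-1},{"travel":[-0.3,-0.7,-0.3],"rot":[0,0,0],"fingers":-1},{"travel":[-0.35,-0.95,-0.3],"rot":[0,0,0],"fingers":-1}]' |tail -1
python3 -m pendant '[{"travel":[-0.2,-0.3,0],"rot":[0,0,0],"fingers":-1},{"travel":[-0.4,-0.6,0],"rot":[0,0,0],"fingers":-1},{"travel":[-0.5,-0.9,0],"rot":[0,0,0],"fingers":-1},{"travel":[-0.5,-0.9,0],"rot":[0,0,0],"fingers":-1}]' |tail -1
python3 go.py .715 -.181 .30 272.7;  python3 go.py .715 -.181 .211 272.7
```

```text
grip_force: 0.0
grip_force: 0.0
tcp [ 0.6156 -0.1767  0.3116] yaw -87.0 tilt 0.2 gap -0.0 grip 0.0 F [ 0.3 -0.4  0.8] q [-0.41 -2.03] t 37.3
travel [ 0.08  -0.826  0.094] rot [0.002 0.002 0.006] rows>= 2.0
tcp [ 0.6156 -0.1767  0.3116] yaw -87.0 tilt 0.2 gap -0.0 grip 0.0 F [ 0.3 -0.4  0.8] q [-0.41 -2.03] t 37.3
travel [ 0.082 -0.827  0.836] rot [0.002 0.002 0.006] rows>= 2.8
```

```bash
python3 -m pendant '[{"travel":[0,-0.3,0],"rot":[0,0,0.005],"fingers":-1},{"travel":[0.05,-0.6,0],"rot":[0,0,0.005],"fingers":-1},{"travel":[0.08,-0.826,0.05],"rot":[0,0,0.005],"fingers":-1},{"travel":[0.08,-0.826,0.05],"rot":[0,0,0.005],"fingers":-1},{"travel":[0.08,-0.826,0.35],"rot":[0,0,0.005],"fingers":-1},{"travel":[0.08,-0.826,0.6],"rot":[0,0,0.005],"fingers":-1},{"travel":[0.08,-0.826,0.836],"rot":[0,0,0.005],"fingers":-1},{"travel":[0.08,-0.826,0.836],"rot":[0,0,0.005],"fingers":-1}]' |tail -1
python3 go.py .6632 -.181 .206 272.7
python3 - <<'E'
from h import *
c,im,d,P=shot('side'); 
print(proj(c,[[.715,-.181,.217],[.678,-.181,.25]]).round())
c2,im2,d,P=shot('wrist')
cv2.imwrite('pics/lid1.png',np.hstack([cv2.resize(im[120:264,200:392],(400,300)),cv2.resize(im2,(400,300))]))
E
```

```text
grip_force: 0.0
tcp [ 0.7076 -0.1839  0.2095] yaw -87.6 tilt 0.59 gap 0.0 grip 0.0 F [-0.6 -0.2 -1. ] q [-0.36 -1.98] t 38.1
travel [-0.039  0.369  0.033] rot [ 0.009  0.004 -0.005] rows>= 0.9
[[324. 158.]
 [317. 153.]]
```

View pics/lid1.png

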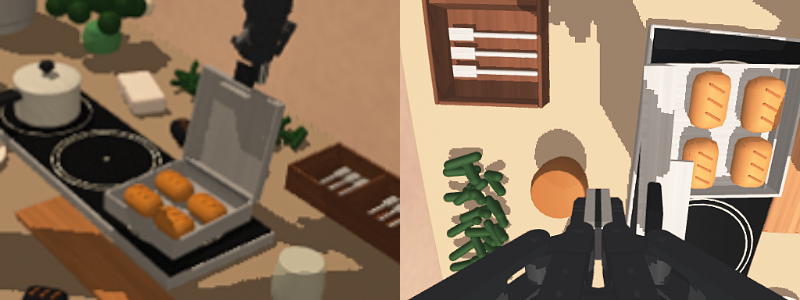

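The side view shows the closed fingers behind the open lid and the four rolls lying two by two in the tin. I push the lid over along its arc.

```bash
python3 -m pendant '[{"travel":[-0.02,0.12,0.01],"rot":[0,0,0],"fingers":-1},{"travel":[-0.02,0.25,0.02],"rot":[0,0,0],"fingers":-1},{"travel":[-0.02,0.37,0.03],"rot":[0,0,0],"fingers":-1},{"travel":[-0.02,0.48,0.03],"rot":[0,0,0],"fingers":-1},{"travel":[-0.02,0.6,0.03],"rot":[0,0,0],"fingers":-1},{"travel":[-0.02,0.71,0.037],"rot":[0,0,0],"fingers":-1},{"travel":[-0.02,0.71,0.037],"rot":[0,0,0],"fingers":-1}]' |tail -3
python3 go.py .5834 -.181 .1937 272.7; python3 go.py .5486 -.181 .1726 272.7;python3 go.py .5205 -.181 .1432 272.7
python3 - <<'E'
from m import *
c,im,d,P=shot('side'); cv2.imwrite('pics/lid2.png',cv2.resize(im[120:264,200:392],(400,300)))
c,im,d,P=shot('top'); x,y,z=P[...,0],P[...,1],P[...,2]
k=P[(x>.45)&(x<.7)&(y>-.14)&(y<-.11)&(z>.1)&(z<.3)]
for a in np.arange(.1,.27,.03):
    q=k[(k[:,2]>a)&(k[:,2]<a+.03)]
    if len(q): print(a,len(q),np.median(q,0).round(3))
E
```

```text
wrist_force: [0.1, -0.5, -0.1]
finger_gap: 0.0001
grip_force: 0.0
tcp [ 0.626  -0.1871  0.2143] yaw -87.6 tilt 0.27 gap 0.0001 grip 0.0 F [ 0.1 -0.5 -0.1] q [-0.41 -2.03] t 38.9
travel [-0.066  0.354  0.17 ] rot [-0.004 -0.002 -0.006] rows>= 1.0
tcp [ 0.626  -0.1871  0.2143] yaw -87.6 tilt 0.27 gap 0.0001 grip 0.0 F [ 0.1 -0.5 -0.1] q [-0.41 -2.03] t 38.9
travel [-0.078  0.644  0.344] rot [-0.004 -0.002 -0.006] rows>= 1.8
tcp [ 0.626  -0.1871  0.2143] yaw -87.6 tilt 0.27 gap 0.0001 grip 0.0 F [ 0.1 -0.5 -0.1] q [-0.41 -2.03] t 38.9
travel [-0.088  0.879  0.588] rot [-0.004 -0.002 -0.006] rows>= 2.5
```

View pics/lid2.png

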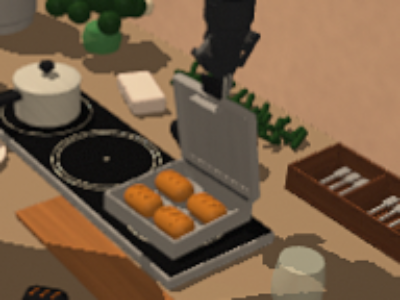

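The lid is now just past upright and following the fingers. I carry on along the arc.

```bash
python3 -m pendant '[{"travel":[-0.02,0.18,0.09],"rot":[0,0,0],"fingers":-1},{"travel":[-0.04,0.354,0.17],"rot":[0,0,0],"fingers":-1},{"travel":[-0.04,0.5,0.25],"rot":[0,0,0],"fingers":-1},{"travel":[-0.04,0.644,0.344],"rot":[0,0,0],"fingers":-1},{"travel":[-0.04,0.77,0.46],"rot":[0,0,0],"fingers":-1},{"travel":[-0.04,0.879,0.588],"rot":[0,0,0],"fingers":-1},{"travel":[-0.04,0.879,0.588],"rot":[0,0,0],"fingers":-1}]' |tail -3
python3 go.py .5009 -.181 .1075 272.7; python3 go.py .4912 -.181 .07 272.7
python3 - <<'E'
from m import *
c,im,d,P=shot('side'); cv2.imwrite('pics/lid3.png',cv2.resize(im[120:264,200:392],(400,300)))
E
```

```text
wrist_force: [-0.0, 0.0, -0.5]
finger_gap: 0.0003
grip_force: 0.0
tcp [ 0.5189 -0.1857  0.1389] yaw -87.6 tilt 0.18 gap 0.0003 grip 0.0 F [-0.   0.  -0.5] q [-0.49 -2.1 ] t 39.7
travel [-0.045  0.147  0.262] rot [ 0.003  0.001 -0.006] rows>= 0.7
tcp [ 0.5189 -0.1857  0.1389] yaw -87.6 tilt 0.18 gap 0.0003 grip 0.0 F [-0.   0.  -0.5] q [-0.49 -2.1 ] t 39.7
travel [-0.048  0.227  0.575] rot [ 0.003  0.001 -0.006] rows>= 1.5
```

View pics/lid3.png

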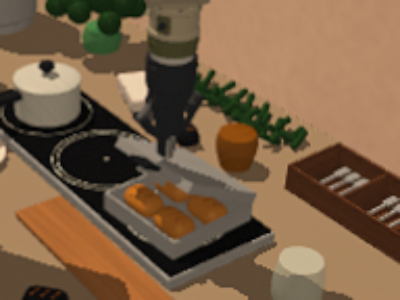

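The lid is about 30° open, following the fingers. I press the rest of the way down slowly.

```bash
python3 -m pendant '[{"travel":[0,0.08,0.13],"rot":[0,0,0],"fingers":-1},{"travel":[0,0.147,0.262],"rot":[0,0,0],"fingers":-1},{"travel":[0,0.19,0.4],"rot":[0,0,0],"fingers":-1},{"travel":[0,0.2,0.5],"rot":[0,0,0],"fingers":-1},{"travel":[0,0.2,0.54],"rot":[0,0,0],"fingers":-1},{"travel":[0,0.2,0.56],"rot":[0,0,0],"fingers":-1},{"travel":[0,0.2,0.56],"rot":[0,0,0],"fingers":-1}]' |tail -3
python3 go.py
python3 -m pendant '[{"travel":[0,0,0.02],"rot":[0,0,0],"fingers":-1},{"travel":[0,0,0.04],"rot":[0,0,0],"fingers":-1},{"travel":[0,0,0.04],"rot":[0,0,0],"fingers":-1}]' |tail -3
python3 go.py
python3 - <<'E'
from m import *
c,im,d,P=shot('side'); cv2.imwrite('pics/lid4.png',cv2.resize(im[120:264,200:392],(400,300)))
c,im,d,P=shot('wrist'); x,y,z=P[...,0],P[...,1],P[...,2]; k=P[(z>.04)&(z<.15)&(x<.64)&(x>.45)&(abs(y+.23)<.025)]
for a in np.arange(.46,.64,.03):
    q=k[(k[:,0]>a)&(k[:,0]<a+.03)]
    if len(q)>20: print(a.round(2),len(q),np.median(q,0).round(4))
E
```

```text
wrist_force: [-0.0, -0.2, 0.7]
finger_gap: -0.0001
grip_force: 0.0
tcp [ 0.4973 -0.1874  0.0731] yaw -87.6 tilt 0.05 gap -0.0001 grip 0.0 F [-0.  -0.2  0.7] q [-0.51 -2.12] t 40.45
wrist_force: [0.5, -0.0, -0.1]
finger_gap: -0.0004
grip_force: 0.0
tcp [ 0.4964 -0.1872  0.0679] yaw -87.6 tilt 0.01 gap -0.0004 grip 0.0 F [ 0.5 -0.  -0.1] q [-0.51 -2.12] t 40.75
0.46 6234 [ 0.478  -0.2304  0.0752]
0.49 7669 [ 0.505 -0.232  0.075]
0.52 7625 [ 0.5349 -0.2319  0.0748]
0.55 7413 [ 0.5649 -0.2319  0.0746]
0.58 6936 [ 0.5944 -0.2311  0.0744]
0.61 342 [ 0.6116 -0.2138  0.0743]
```

```bash
python3 -m pendant '[{"travel":[0,0,0.02],"rot":[0,0,0],"fingers":-1},{"travel":[0,0,0.035],"rot":[0,0,0],"fingers":-1},{"travel":[0,0,0.035],"rot":[0,0,0],"fingers":-1}]' |tail -3
python3 go.py
python3 -m pendant '[{"travel":[0,0,0.015],"rot":[0,0,0],"fingers":-1},{"travel":[0,0,0.015],"rot":[0,0,0],"fingers":-1}]' |tail -3
python3 -m pendant '[{"travel":[0,0,-0.3],"rot":[0,0,0],"fingers":-1},{"travel":[0,0,-0.6],"rot":[0,0,0],"fingers":-1},{"travel":[0.2,0.5,-0.9],"rot":[0,0,0],"fingers":-1},{"travel":[0.4,0.9,-0.9],"rot":[0,0,0],"fingers":-1},{"travel":[0.4,1,-0.9],"rot":[0,0,0],"fingers":-1},{"travel":[0.4,1,-0.9],"rot":[0,0,0],"fingers":-1}]' |tail -1
cat > lid.py <<'E'
from m import *
c,im,d,P=shot('top'); x,y,z=P[...,0],P[...,1],P[...,2]
k=P[(z>.064)&(z<.09)&(x<.66)&(x>.43)&(y<.13)&(y>-.3)]
A=np.c_[k[:,:2],np.ones(len(k))]; w=np.linalg.lstsq(A,k[:,2],rcond=None)[0]; print('lid plane slope',w[:2].round(4),'med z',np.median(k[:,2]).round(4))
b=P[(z>.066)&(z<.09)&(x<.66)&(x>.455)&(y<.13)&(y>-.3)&(im.min(2)>60)]; print('lid rect',rect(b),len(b))
t=P[(z>.05)&(z<.09)&(x<.466)&(x>.42)&(im.max(2)<70)&(y<.1)&(y>-.3)]; print('tongue',len(t),rect(t) if len(t)>8 else '')
print('hot dot: hob centre fit 549.5 10.5')
L=P[(abs(x-.555)<.1)&(abs(y-.21)<.1)&(z>.095)&(z<.115)]
if len(L)>50: print('pan',rect(L))
E
python3 lid.py; python3 go.py
```

```text
wrist_force: [-6.7, 2.5, 21.1]
finger_gap: -0.0001
grip_force: 10.4
tcp [ 0.4968 -0.1874  0.0666] yaw -87.6 tilt 0.14 gap -0.0001 grip 10.4 F [-6.7  2.5 21.1] q [-0.51 -2.12] t 41.15
wrist_force: [-10.3, 5.2, 32.5]
finger_gap: -0.0001
grip_force: 16.3
grip_force: 0.0
lid plane slope [0.0094 0.0004] med z 0.0735
lid rect (array([ 547., -188.]), array([174.6, 170.7]), 2.9) 3507
tongue 130 (array([ 445.7, -193.3]), array([41.1, 26.3]), 89.9)
hot dot: hob centre fit 549.5 10.5
pan (array([556.7, 209.5]), array([123.4, 126.1]), 89.8)
tcp [ 0.3772 -0.2409  0.1706] yaw -87.8 tilt 0.07 gap -0.0 grip 0.0 F [0.7 0.8 0.1] q [-0.75 -2.36] t 42.0
```

The lid is pressed onto its stop: 32 N, top at z 0.0735, level. Now I turn and line up to grip the tongue by its sides and drag the tin.

```bash
for i in 1 2; do python3 -m pendant '[{"travel":[0,0,0],"rot":[0,0,0.13],"fingers":0.27},{"travel":[0,0,0],"rot":[0,0,0.27],"fingers":0.27},{"travel":[0,0,0],"rot":[0,0,0.41],"fingers":0.27},{"travel":[0,0,0],"rot":[0,0,0.55],"fingers":0.27},{"travel":[0,0,0],"rot":[0,0,0.69],"fingers":0.27},{"travel":[0,0,0],"rot":[0,0,0.746],"fingers":0.27},{"travel":[0,0,0],"rot":[0,0,0.746],"fingers":0.27}]' |tail -1; done
python3 -m pendant '[{"travel":[-0.2,0.2,-0.1],"rot":[0,0,0],"fingers":0.27},{"travel":[-0.4,0.4,-0.2],"rot":[0,0,0],"fingers":0.27},{"travel":[-0.56,0.42,-0.3],"rot":[0,0,0],"fingers":0.27},{"travel":[-0.56,0.42,-0.3],"rot":[0,0,0],"fingers":0.27}]' |tail -1
python3 - <<'E'
from m import *
c,im,d,P=shot('top'); g=cv2.cvtColor(im,cv2.COLOR_BGR2GRAY)
u,v=proj(c,[[.5495,.0105,.025]])[0].round().astype(int); p=g[v-7:v+8,u-7:u+8].astype(float); p-=np.percentile(p,60); p[p<40]=0; vv,uu=np.mgrid[-7:8,-7:8]
if p.sum()>0: print('hot dot top',on_plane(c,[[u+(uu*p).sum()/p.sum(),v+(vv*p).sum()/p.sum()]],.025).round(4),p.max())
c,im,d,P=shot('wrist'); x,y,z=P[...,0],P[...,1],P[...,2]; g=cv2.cvtColor(im,cv2.COLOR_BGR2GRAY)
u,v=proj(c,[[.5495,.0105,.025]])[0].round().astype(int); print(u,v)
if 9<u<502 and 9<v<374:
    p=g[v-9:v+10,u-9:u+10].astype(float); p-=np.percentile(p,60); p[p<40]=0; vv,uu=np.mgrid[-9:10,-9:10]
    if p.sum()>0: print('hot dot wrist',on_plane(c,[[u+(uu*p).sum()/p.sum(),v+(vv*p).sum()/p.sum()]],.025).round(4))
t=P[(z>.055)&(z<.085)&(x<.464)&(x>.41)&(y<-.1)&(y>-.3)&(im.max(2)<90)]; print('tongue',len(t),rect(t),np.median(t[:,2]))
k=P[(z>.066)&(z<.085)&(x>.455)&(x<.655)&(y<-.08)&(y>-.3)&(im.min(2)>60)]; print('lid',len(k),rect(k))
q=k[(k[:,0]>.48)&(k[:,0]<.56)]; 
for a in np.arange(.48,.56,.02):
    w=q[(q[:,0]>a)&(q[:,0]<a+.02)]; print(a.round(2),w[:,1].min().round(4),w[:,1].max().round(4))
f=[k[(abs(k[:,1]-b)<.006)][:,0].min() for b in(-.24,-.16,-.14)]; print('front edge x',np.round(f,4))
cv2.imwrite('pics/tong.png',im)
E
python3 go.py .445 -.1926 .038 182.7
```

```text
grip_force: 0.0
grip_force: 0.0
grip_force: 0.0
hot dot top [[0.5514 0.0106 0.025 ]] 145.6
422 264
hot dot wrist [[0.552  0.0119 0.025 ]]
tongue 1638 (array([ 446.6, -191.6]), array([32.9, 39.6]), 3.3) 0.06916213995446571
lid 22577 (array([ 545.7, -187.6]), array([179.2, 168.1]), 2.4)
0.48 -0.2742 -0.1056
0.5 -0.2732 -0.1047
0.52 -0.2723 -0.126
0.54 -0.2364 -0.1219
tcp [ 0.4432 -0.1862  0.2056] yaw -177.0 tilt 0.03 gap 0.0542 grip 0.0 F [-0.4 -0.  -0.2] q [-0.56 -0.62] t 43.9
travel [-0.013 -0.054  1.397] rot [-0.    -0.     0.006] rows>= 3.4Traceback (most recent call last):
  File "<stdin>", line 14, in <module>
    return umr_minimum(a, axis, None, out, keepdims, initial, where)
ValueError: zero-size array to reduction operation minimum which has no identity
```

The tongue is at (0.4466, -0.1916), top at z 0.069 as expected, and the hot-zone dot is at (0.5517, 0.011) in both views. I go down and grip the tongue's sides.

```bash
python3 -m pendant '[{"travel":[-0.01,-0.047,0.3],"rot":[0,0,0],"fingers":0.27},{"travel":[-0.01,-0.047,0.6],"rot":[0,0,0],"fingers":0.27},{"travel":[-0.01,-0.047,0.9],"rot":[0,0,0],"fingers":0.27},{"travel":[-0.01,-0.047,1],"rot":[0,0,0],"fingers":0.27},{"travel":[-0.01,-0.047,1],"rot":[0,0,0],"fingers":0.27}]' |tail -1
python3 -m pendant '[{"travel":[0,0,0.2],"rot":[0,0,0],"fingers":0.27},{"travel":[0,0,0.395],"rot":[0,0,0],"fingers":0.27},{"travel":[0,0,0.395],"rot":[0,0,0],"fingers":0.27},{"travel":[0,0,0.395],"rot":[0,0,0],"fingers":0},{"travel":[0,0,0.395],"rot":[0,0,0],"fingers":-0.2},{"travel":[0,0,0.395],"rot":[0,0,0],"fingers":-0.3},{"travel":[0,0,0.395],"rot":[0,0,0],"fingers":-0.3},{"travel":[0,0,0.395],"rot":[0,0,0],"fingers":-0.3}]' 60|tail -5
python3 go.py .4475 .0063 .038 182.7
```

```text
grip_force: 0.0
tcp_pos: [0.4454, -0.1926, 0.0404]
orientation: [0.001, -0.025, 1.0, -0.001]
wrist_force: [-1.6, 0.3, 6.6]
finger_gap: 0.039
grip_force: 60.4
tcp [ 0.4454 -0.1926  0.0404] yaw -177.1 tilt 0.14 gap 0.039 grip 60.4 F [-1.6  0.3  6.6] q [-0.57 -0.62] t 45.2
travel [-0.101  1.654  0.017] rot [-0.002  0.002  0.003] rows>= 4.0
```

```bash
for i in 1 2; do python3 -m pendant '[{"travel":[-0.004,0.06,0],"rot":[0,0,0],"fingers":-0.3},{"travel":[-0.01,0.16,0],"rot":[0,0,0],"fingers":-0.3},{"travel":[-0.017,0.28,0],"rot":[0,0,0],"fingers":-0.3},{"travel":[-0.024,0.40,0],"rot":[0,0,0],"fingers":-0.3},{"travel":[-0.031,0.52,0],"rot":[0,0,0],"fingers":-0.3},{"travel":[-0.038,0.64,0],"rot":[0,0,0],"fingers":-0.3},{"travel":[-0.045,0.74,0],"rot":[0,0,0],"fingers":-0.3},{"travel":[-0.05,0.80,0],"rot":[0,0,0],"fingers":-0.3},{"travel":[-0.05,0.825,0],"rot":[0,0,0],"fingers":-0.3},{"travel":[-0.05,0.825,0],"rot":[0,0,0],"fingers":-0.3}]' |tail -5; done
python3 go.py .4475 .0063 .038 182.7
cat > tin.py <<'E'
from m import *
c,im,d,P=shot('top'); x,y,z=P[...,0],P[...,1],P[...,2]
k=P[(z>.066)&(z<.085)&(x>.455)&(x<.655)&(y<.13)&(y>-.3)&(im.min(2)>60)]; print('lid top',len(k),rect(k))
A=np.c_[k[:,:2],np.ones(len(k))]; w=np.linalg.lstsq(A,k[:,2],rcond=None)[0]; print('slope',w[:2].round(4),'med z',np.median(k[:,2]).round(4))
c,im,d,P=shot('wrist'); x,y,z=P[...,0],P[...,1],P[...,2]
k=P[(z>.066)&(z<.085)&(x>.455)&(x<.655)&(y<.13)&(y>-.3)&(im.min(2)>60)]; print('lid wrist',len(k),rect(k))
t=P[(z>.055)&(z<.085)&(x<.464)&(x>.41)&(y<.1)&(y>-.3)&(im.max(2)<90)]; print('tongue',len(t),rect(t),np.median(t[:,2]))
cv2.imwrite('pics/tin%d.png'%(env.get_state()['clock']*10),im)
E
python3 tin.py
```

```text
tcp_pos: [0.4479, -0.0944, 0.0405]
orientation: [0.002, -0.024, 1.0, -0.002]
wrist_force: [0.3, -3.6, 4.5]
finger_gap: 0.0385
grip_force: 60.7
tcp_pos: [0.449, 0.005, 0.0404]
orientation: [0.002, -0.024, 1.0, -0.002]
wrist_force: [0.6, -5.4, 6.3]
finger_gap: 0.0384
grip_force: 61.0
tcp [0.449  0.005  0.0404] yaw -177.2 tilt 0.33 gap 0.0384 grip 61.0 F [ 0.6 -5.4  6.3] q [-0.17 -0.22] t 47.2
travel [0.012 0.012 0.02 ] rot [-0.003  0.004  0.002] rows>= 0.1
lid top 1071 (array([551.7,   9.4]), array([172.1, 168.2]), 2.6)
slope [0.0034 0.0003] med z 0.0736
lid wrist 5744 (array([478.6,   6.6]), array([ 42.2, 169.5]), 2.9)
tongue 8106 (array([448.2,  30.9]), array([ 31.5, 117.8]), 0.1) 0.06901333858005879
```

Tin at about (0.552, 0.009) against the hot zone at (0.5517, 0.011). I release, back off, press the lid check, and verify.

```bash
python3 -m pendant '[{"travel":[0,0,0],"rot":[0,0,0],"fingers":0},{"travel":[0,0,0],"rot":[0,0,0],"fingers":0.2},{"travel":[0,0,0],"rot":[0,0,0],"fingers":0.27},{"travel":[0,0,0],"rot":[0,0,0],"fingers":0.27},{"travel":[0,0,-0.2],"rot":[0,0,0],"fingers":0.27},{"travel":[0,0,-0.5],"rot":[0,0,0],"fingers":0.27},{"travel":[0,0,-0.9],"rot":[0,0,0],"fingers":0.27},{"travel":[0,0,-1],"rot":[0,0,0],"fingers":0.27}]' |tail -2
for i in 1 2; do python3 -m pendant '[{"travel":[0.1,-0.35,-0.1],"rot":[0,0,0],"fingers":0.27},{"travel":[0.2,-0.7,-0.2],"rot":[0,0,0],"fingers":0.27},{"travel":[0.3,-1,-0.3],"rot":[0,0,0],"fingers":0.27},{"travel":[0.3,-1,-0.3],"rot":[0,0,0],"fingers":0.27}]' |tail -1; done
python3 tin.py; python3 lid.py; python3 go.py
python3 - <<'E'
from h import *
a=shot('top')[1]; b=shot('side')[1]
cv2.imwrite('pics/final.png',np.hstack([cv2.resize(a[110:290,110:350],(400,300)),cv2.resize(b[90:290,140:407],(400,300))]))
E
```

```text
finger_gap: 0.0543
grip_force: 0.0
grip_force: 0.0
grip_force: 0.0
lid top 3520 (array([550.4,   9.5]), array([173.9, 168.5]), 2.5)
slope [0.0014 0.0002] med z 0.0736
lid wrist 8813 (array([548.3,   3.9]), array([175.9, 161.9]), 3.9)
tongue 1115 (array([448.8,   5.1]), array([30.8, 41.9]), 1.0) 0.06923690042694908
lid plane slope [0.0084 0.001 ] med z 0.0735
lid rect (array([550.1,   9.4]), array([173.2, 168.4]), 2.4) 3523
tongue 131 (array([450.8,   5. ]), array([36.5, 26.2]), 88.5)
hot dot: hob centre fit 549.5 10.5
pan (array([556.8, 209.4]), array([123.9, 125.9]), 89.3)
tcp [ 0.3865 -0.236   0.2297] yaw -177.1 tilt 0.11 gap 0.0539 grip 0.0 F [ 0.2 -0.2 -0.7] q [-0.73 -0.78] t 49.05
```

View pics/final.png

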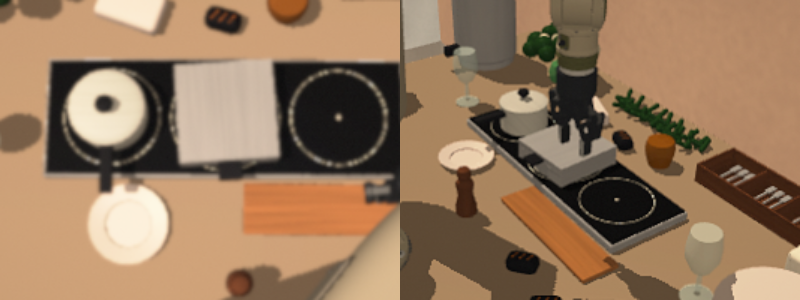

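The final view shows the pan on the keep-warm ring (107,107), the shut tin on the hot zone (227,112), an empty board and every glass standing. Handing in.

```bash
python3 -c "
from workcell import env
print(env.hand_in())"
```

```text
the job is handed in; nothing more can be done
None
```

The job is handed in at about 49 s: the saucepan is about 1 mm from the keep-warm centre, all four rolls are in the shut tin, which is about 2 mm from the hot-zone centre, no glass was knocked over, and no verdict came back.

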